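# Snap the flatted pin into the clamp block

### The arm

A 7-joint arm with a two-finger parallel gripper is mounted at the origin on a cart in front of the work surface, level with it; the furniture and walls round the work are solid. World frame = base frame: x ahead of the robot, y to its left, z up, the work surface at z = 0. Lengths are in m, angles in rad, forces in N, time in s.
With the tool pointing down it reaches from about 0.4 to 0.925 m from the base axis. Payload 4.1 kg.
Tool frame: the origin (TCP) lies midway between the tips of the shut fingers; the grasp point (between the pads) lies 19 mm behind it; y points along the fingers, x is the direction in which the jaws open and shut, and the axes are right-handed (so a half turn about y gives the same grasp; the last joint's range is limited). The gripper opens to 85 mm and grips with 20 to 120 N. Pads are 22 mm wide; open, the fingers measure 114 mm over their backs; the gripper's body (76 mm by 85 mm) begins 54 mm behind the grasp point. The pads swing forward as they close: fully open they stand 13 mm farther back than shut.
Start: joints at [-1.323, 0.398, 0.045, 1.537, -0.019, 1.207, -0.051], TCP at [0.221, 0.611, 0.231] pointing down, gripper open.
Joint ranges: [-2.82, 2.82], [-0.49, 2.23], [-1.37, 1.46], [0, 2.46], [-1.36, 4.5], [0.23, 2], [-2.94, 2.94]. Speed limits (rad/s): [2.57, 2.57, 3.14, 3.14, 3.14, 3.14, 3.14].

### API

Orientations are given as a unit quaternion [w, x, y, z].
In Python, from workcell import sense, capture, camera_model, job_done gives the robot as it stands.
- The arm moves only by the tool step_arm, never from a script. Its argument "series" is a list of rows, each a list of 7 numbers: the turn, a rotation vector about the tool's x, y, z in rad, then the shift along the tool's x, y, z in cm, then the closure, from -1 (fully open) to 1 (shut). In form: [[wx, wy, wz, dx, dy, dz, hand], ...]. A call has 1 to 10 rows; each row shifts and turns the pose as measured when the row begins, along the tool's axes as they then stand; what a row does not reach is not made up. A row lasts 1/10 s, in which the tool goes at most 50 mm and 8.59 degrees, less where a joint would pass 70% of its speed; a pose out of reach is approached as far as the arm can. A call is refused whole if a number of a shift passes 5 or a number of a turn 0.15, either way. A call with a gripper value outside its range is refused whole. The fingers move at their own pace and stop on an object; "force" is the grip in N (left out, the last holds). Time passes only in rows, so rows that do not move let the fingers close. It gives the time, the measured TCP pose, the force and the opening at its end, in the units of the state.
- sense(): the state, without advancing time (a new reading comes with each control period).
- capture(name): name is "side" or "top" or "wrist"; returns (picture, depth): 480x640x3 uint8, blue, green, red; 480x640 float32, m along the optical axis (not along the pixel's ray), 0 where there is no reading.
- camera_model(name): a dict with "fx", "fy", "cx", "cy" (pixels), "rvec" (rotation vector, rad) and "tvec" (3), from world to camera coordinates, as OpenCV has them; the wrist camera has in their place "T_tool_cam" (4x4, takes a point from camera to tool coordinates, whose origin is the TCP and whose axes are the tool frame's). Camera axes: x right, y down, z forward; pixel columns grow to the right and rows downward; lengths in m; the calibration is good to about 2 mm. A picture is of the moment at which its call begins: read the wrist's pose just before it. camera_model takes no time and is no camera call.
- job_done(): hands the job in, once; it reports no verdict.
The state is a dict: "t": time; "joint_positions": joint angles; "dq": joint speeds; "joint_torque": joint torques, N m; "position": TCP position; "tool_rot": TCP orientation; "force": force on the tool from outside, world axes, zero at the start; "torque": the same for the moment, N m; "width": opening from 0.0 (shut) to 1.0 (fully open).
Only numpy, scipy, OpenCV 4.12 (cv2) and the standard library are available. Lean on these libraries where they do the work, as an engineer would, in place of code of your own. Each camera call takes 0.05 s, during which the arm holds its last target. There are 200 camera calls.

### The job

Take the steel pin with the flat out of the pin rack, leaving the two plain dowels in it, lay it on the bench on its flat and let go of it. Then take it again round its middle and lay it in the cradle of the clamp block, still flat side down. Let go, swing the hinged lid over it and press the lid's free end down, firmly but without ramming it, until the spring roller catch snaps over its edge and holds it shut by itself.

Things in the scene. Friction and masses are not known exactly. Their poses are not given: they have to be found in the camera images.
- flat_pin: Loose bright steel pin, 28 mm diameter, 80 mm long, about 0.3 kg, both ends alike, a 20 mm wide flat along it 10 mm from the axis. Origin: middle of the axis. Own z along the pin, own -x out of the flat (+x up when it lies flat side down, 24 mm high). Starts upright in one of the rack's three pockets, upper 50 mm out of the rack, flat facing to the robot's left (+y) within 45 degrees.
- rack: Aluminium pin rack fixed to the bench, 56 x 176 x 40 mm, origin at the centre of its underside, own yaw within 0.3 rad. Three square pockets, 32 mm wide and 30 mm deep, in line along its own y at -55, 0 and +55 mm; the pocket floors are 10 mm above the bench. The bench between rack and robot is clear for laying things down.
- dowel_a: Loose plain round dowel, 21 mm diameter, 42 mm long, standing in another pocket of the rack (origin at its lower end); its top is 12 mm above the rack. Leave it.
- dowel_b: A second dowel, the same, in the remaining pocket. Leave it.
- clamp: Clamp block fixed to the bench: grey base plate 160 x 74 x 12 mm with a steel cradle and a hinged lid. Origin on the underside below the cradle's centre; own x runs along the cradle from the catch (-x end, nearer the robot) to the hinge (+x end). See point cradle.
- cradle (a point): Centre of the cradle's floor, 12 mm above the bench, axes as the clamp's. Pocket along own x: end walls 86 mm apart, tops 34 to 36 mm above the bench; four corner posts 34 mm apart across y, tops 34 mm up. Between the posts the sides are open for 44 mm along x, so fingers can straddle the pin's middle down to the base plate. A seated pin's axis is 10 mm above this point.
- lid_hinge (a point): Middle of the lid's hinge axis: 58 mm along the clamp's +x, 46 mm above the bench; the axis runs along the clamp's y.
- lid (a joint): Lid angle, rad: 0 shut and level, 1.57 upright, up to 2.25 leaning back away from the robot. A light spring opens it; friction holds it still between 1.5 and 2.25; let go below that, unsnapped, it swings back open. Its edge bar meets the catch at about 0.1 and snaps past it at about 0.05; pressed on the pad this takes some 10 to 20 N.
- lid_press (a point): Top of the ribbed black pressing pad (24 x 36 mm) on the aluminium lid's outer face, 93 mm from the hinge axis. The lid is 44 mm wide and 8 mm thick. Own axes as the clamp's when shut: z out of the lid's outer face, -x towards the free edge.
- lid_edge (a point): Middle of the lid's free edge, an 8 mm round bar 118 mm from the hinge axis; axes as lid_press.
- catch (a joint): Angle, rad, of the dark spring catch, an upright leaf 31 mm wide with a roller at its top at the clamp's -x end, 65 mm from the origin, top 53 mm above the bench: 0 at rest, about 0.07 at most when the lid's edge pushes it aside; it springs back over the edge. It need not be touched.
Not all that is in view belongs to the job. Several things have the shape of the flat_pin; the one meant has the colours described above.

How it is judged:
By the outcome, as a careful person would: the job done as asked, in the order asked, and still so for the second after the job is handed in, with the robot touching nothing.
It also fails if it takes over 72 s, if anything falls off the work surface, if the arm or the gripper's body presses on something with over 40 N, if the wrist force passes 120 N, or if a joint passes its speed limit or range.

## Working session

There is one attempt and no reset: what is moved stays moved. The work goes in short steps, Python scripts to look and compute and a tool call to move; the robot and the scene stay as the last step left them, time stands still between calls to the robot, and variables do not carry over. Pictures are saved under pics/ and viewed, about 8 in all and at most 12, crops included, and the job is handed in when it is done.

Besides the shell and the picture viewer there is one more tool, called after "Request:" as name(argument=value, ...) on one line, values as JSON. step_arm: Moves the arm, as the interface text tells. Its arguments: {"type":"object","properties":{"series":{"type":"array","items":{"type":"array","items":{"type":"number"}}},"force":{"type":"number"}},"required":["series"]}

```bash
mkdir -p pics; ls; cat > h.py <<'E'
import numpy as np, cv2
from scipy.spatial.transform import Rotation as R
from workcell import sense, capture, camera_model, job_done
def rot(q): return R.from_quat([q[1],q[2],q[3],q[0]])
def grab(name):
    s=sense(); im,d=capture(name); m=camera_model(name)
    K=np.array([[m["fx"],0,m["cx"]],[0,m["fy"],m["cy"]],[0,0,1.]])
    T=np.eye(4)  # cam->world
    if "T_tool_cam" in m:
        W=np.eye(4); W[:3,:3]=rot(s["tool_rot"]).as_matrix(); W[:3,3]=s["position"]; T=W@np.array(m["T_tool_cam"])
    else:
        C=np.eye(4); C[:3,:3]=cv2.Rodrigues(np.array(m["rvec"],float))[0]; C[:3,3]=np.ravel(m["tvec"]); T=np.linalg.inv(C)
    np.savez(f"pics/{name}.npz",im=im,d=d,K=K,T=T)
    return im,d,K,T
def load(name):
    z=np.load(f"pics/{name}.npz"); return z["im"],z["d"],z["K"],z["T"]
def cloud(d,K,T):
    v,u=np.mgrid[0:d.shape[0],0:d.shape[1]]
    p=np.stack([(u-K[0,2])/K[0,0]*d,(v-K[1,2])/K[1,1]*d,d],-1)@T[:3,:3].T+T[:3,3]
    p[d==0]=np.nan; return p
def plane(u,v,z,K,T):
    r=T[:3,:3]@np.array([(u-K[0,2])/K[0,0],(v-K[1,2])/K[1,1],1]); return T[:3,3]+r*(z-T[2,3])/r[2]
def proj(p,K,T):
    q=np.linalg.inv(T)@np.append(p,1); q=K@q[:3]; return q[:2]/q[2]
E
python3 - <<'E'
from h import *
for n in ("top","side"):
    im,d,K,T=grab(n); cv2.imwrite(f"pics/{n}0.png",im); print(n,K[0,0],T.round(3).tolist())
s=sense(); print({k:np.round(v,3) for k,v in s.items()}); print(camera_model("wrist")["T_tool_cam"])
E
```

```text
pics
top 460.2979752784465 [[0.126, -0.969, 0.215, 0.329], [-0.992, -0.123, 0.026, 0.198], [0.002, -0.216, -0.976, 0.892], [0.0, 0.0, 0.0, 1.0]]
side 550.5292205251324 [[0.992, -0.07, 0.102, 0.398], [-0.124, -0.625, 0.771, -0.468], [0.01, -0.777, -0.629, 0.629], [0.0, 0.0, 0.0, 1.0]]
{'t': np.float64(0.1), 'joint_positions': array([-1.323,  0.399,  0.045,  1.538, -0.019,  1.207, -0.051]), 'dq': array([ 0.001, -0.002,  0.001, -0.002,  0.001, -0.002,  0.   ]), 'joint_torque': array([ 3.0000e-03, -4.7626e+01,  1.3700e+00, -2.5495e+01,  1.2000e-02,
        5.0000e-03,  0.0000e+00]), 'position': array([0.221, 0.611, 0.23 ]), 'tool_rot': array([-0.578,  0.579,  0.406, -0.407]), 'force': array([-0.711, -0.433, -0.579]), 'torque': array([-0.07 ,  0.042, -0.003]), 'width': np.float64(0.998)}
[[ 9.99999818e-01 -1.06231914e-05  6.03926059e-04  1.35720946e-03]
 [-5.80844893e-04 -2.91210451e-01  9.56658840e-01 -1.42636165e-01]
 [ 1.65706810e-04 -9.56659016e-01 -2.91210404e-01  7.49747843e-02]
 [ 0.00000000e+00  0.00000000e+00  0.00000000e+00  1.00000000e+00]]
```

View pics/top0.png

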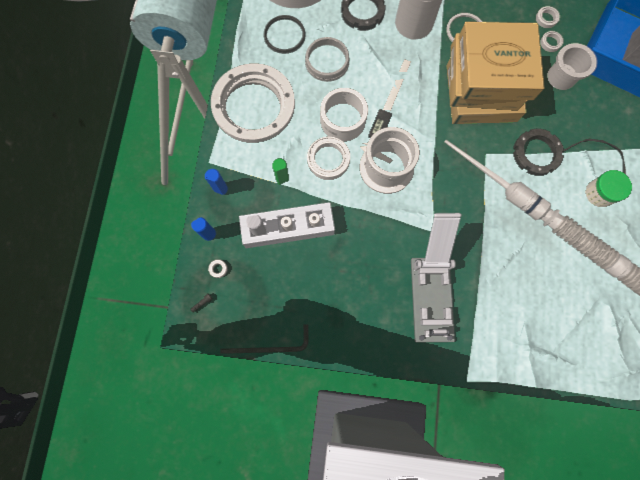

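View pics/side0.png

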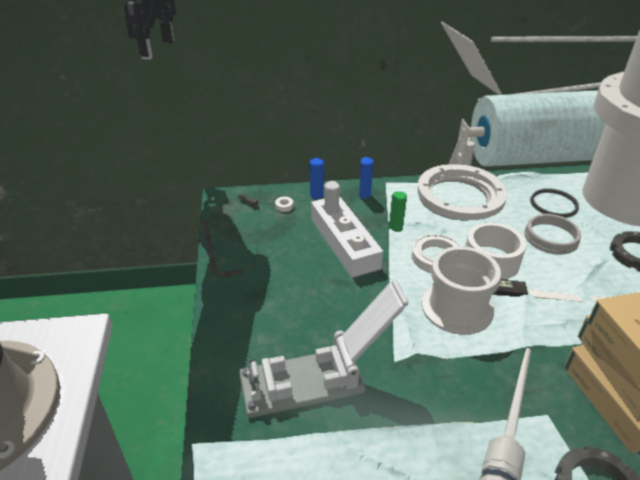

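Top view: the rack is at about (287,223) with the flat pin in its left pocket (257,225) and the dowels at (287,222) and (316,218). The clamp is at (434,300), with its lid leaning back towards (445,235). Blue and green pins are decoys.

```bash
python3 - <<'E'
from h import *
im,d,K,T=load("top"); P=cloud(d,K,T)
v,u=np.mgrid[0:480,0:640]
def box(m,name):
    pts=P[m][:,:2].astype(np.float32); r=cv2.minAreaRect(pts*1000); print(name,m.sum(),np.round(r[0],1),np.round(r[1],1),round(r[2],1),"z",np.median(P[m][:,2]).round(4))
reg=(u>230)&(u<345)&(v>195)&(v<250)
Z=P[...,2]
print("bench z",np.nanmedian(Z[260:300,260:330]))
box(reg&(Z>0.034)&(Z<0.044),"rack top")
box(reg&(Z>0.075)&(Z<0.11),"pin top"); box(reg&(Z>0.048)&(Z<0.058),"dowel tops")
reg=(u>405)&(u<470)&(v>205)&(v<350)
box(reg&(Z>0.007)&(Z<0.017),"clamp base"); 
for a,b in((.028,.04),(.04,.06),(.06,.2)): box(reg&(Z>a)&(Z<b),f"{a}")
# pixel-based outlines by colour/brightness
n="top"; im2=cv2.resize(im[190:350,200:480],None,fx=2.8,fy=2.8,interpolation=cv2.INTER_CUBIC); cv2.imwrite("pics/topc.png",im2)
im,d,K,T=load("side"); P=cloud(d,K,T); Z=P[...,2]
reg=(u>300)&(u<390)&(v>175)&(v<280)
box(reg&(Z>0.034)&(Z<0.044),"S rack top"); box(reg&(Z>0.078)&(Z<0.1),"S pin top")
reg=(u>235)&(u<410)&(v>280)&(v<420)
box(reg&(Z>0.007)&(Z<0.017),"S clamp base")
for a,b in((.028,.04),(.04,.06),(.06,.2)): box(reg&(Z>a)&(Z<b),f"{a}")
E
```

```text
bench z 0.0007006247746909611
rack top 1882 [538.7 287.9] [ 57.3 175.9] 16.2 z 0.0405
pin top 197 [521.1 340.9] [24.2 27. ] 19.6 z 0.0902
dowel tops 193 [537.  288.1] [ 22.7 128.9] 17.7 z 0.0523
clamp base 2530 [485.5   2.6] [265.3  77.5] 9.1 z 0.0125
0.028 616 [431.1  -1.6] [133.7  67.1] 3.8 z 0.0346
0.04 367 [433.6  -6.3] [136.6  69.4] 7.7 z 0.0519
0.06 1264 [530.    6.4] [70.2 44.4] 8.0 z 0.1101
S rack top 1772 [558.2 319.6] [133.1 245.4] 5.6 z 0.0403
S pin top 182 [521.8 339.6] [28.5 25.8] 32.5 z 0.0891
S clamp base 4191 [504.   29.1] [332.2 121.3] 27.5 z 0.0124
0.028 1180 [432.8 -11.5] [135.9  68.7] 10.6 z 0.0343
0.04 673 [433.9  -8.5] [137.3  70.4] 8.8 z 0.0519
0.06 2178 [529.6   5.5] [70.3 46.2] 8.6 z 0.1071
```

View pics/topc.png

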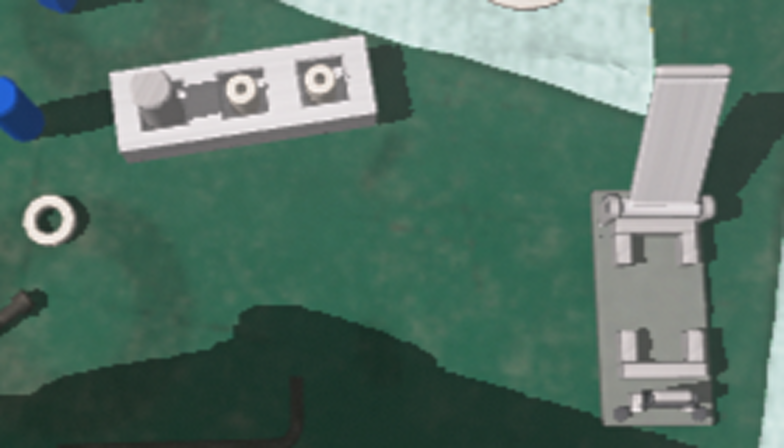

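```bash
cat >> h.py <<'E'
def plan(pos,M,n=None):
    """print rows from current pose to TCP pos, rotation matrix M"""
    s=sense(); p=np.array(s["position"]); A=rot(s["tool_rot"]); pos=np.array(pos,float)
    w=(A.inv()*R.from_matrix(M)).as_rotvec(); L=np.linalg.norm(pos-p)
    n=n or int(max(np.ceil(L/.04),np.ceil(np.linalg.norm(w)/.13),1))
    print("n",n,"turn",w.round(3),"L",L.round(4))
    for i in range(n):
        B=A*R.from_rotvec(w*i/n); t=B.inv().apply((pos-p)/n)*100
        print([*(w/n).round(3),*t.round(2)])
def tilt(yaw,th):
    "tool x at world yaw; tool points down for th=0, th>0 leans pointing to +left (yaw+90)"
    c,s_,=np.cos(th),np.sin(th)
    return R.from_euler("z",yaw).as_matrix()@np.array([[1,0,0],[0,s_,c],[0,-c,s_]]) .astype(float)
E
python3 - <<'E'
from h import *
s=sense(); print(rot(s["tool_rot"]).as_matrix().round(3)); print(tilt(0,0))
print(np.degrees(R.from_matrix(tilt(.2,.5)).magnitude()))
plan([.52,.33,.22],tilt(0.15,0))
E
```

```text
[[ 0.34  -0.    -0.941]
 [ 0.941 -0.002  0.34 ]
 [-0.002 -1.    -0.   ]]
[[ 1.  0.  0.]
 [ 0.  0.  1.]
 [ 0. -1.  0.]]
62.310451429473794
n 11 turn [ 1.000e-03  1.074e+00 -2.000e-03] L 0.4105
[np.float64(0.0), np.float64(0.098), np.float64(-0.0), np.float64(-1.48), np.float64(0.1), np.float64(-3.43)]
[np.float64(0.0), np.float64(0.098), np.float64(-0.0), np.float64(-1.14), np.float64(0.1), np.float64(-3.55)]
[np.float64(0.0), np.float64(0.098), np.float64(-0.0), np.float64(-0.78), np.float64(0.1), np.float64(-3.65)]
[np.float64(0.0), np.float64(0.098), np.float64(-0.0), np.float64(-0.42), np.float64(0.1), np.float64(-3.71)]
[np.float64(0.0), np.float64(0.098), np.float64(-0.0), np.float64(-0.06), np.float64(0.1), np.float64(-3.73)]
[np.float64(0.0), np.float64(0.098), np.float64(-0.0), np.float64(0.3), np.float64(0.1), np.float64(-3.72)]
[np.float64(0.0), np.float64(0.098), np.float64(-0.0), np.float64(0.66), np.float64(0.09), np.float64(-3.67)]
[np.float64(0.0), np.float64(0.098), np.float64(-0.0), np.float64(1.02), np.float64(0.09), np.float64(-3.59)]
[np.float64(0.0), np.float64(0.098), np.float64(-0.0), np.float64(1.36), np.float64(0.09), np.float64(-3.47)]
[np.float64(0.0), np.float64(0.098), np.float64(-0.0), np.float64(1.7), np.float64(0.09), np.float64(-3.32)]
[np.float64(0.0), np.float64(0.098), np.float64(-0.0), np.float64(2.01), np.float64(0.09), np.float64(-3.14)]
```

Request:
step_arm(series=[[0, 0.1, 0, -1.5, 0.1, -3.4, -1], [0, 0.1, 0, -1.1, 0.1, -3.6, -1], [0, 0.1, 0, -0.8, 0.1, -3.7, -1], [0, 0.1, 0, -0.4, 0.1, -3.7, -1], [0, 0.1, 0, 0, 0.1, -3.7, -1], [0, 0.1, 0, 0.3, 0.1, -3.7, -1], [0, 0.1, 0, 0.7, 0.1, -3.7, -1], [0, 0.1, 0, 1.0, 0.1, -3.6, -1], [0, 0.1, 0, 1.4, 0.1, -3.5, -1], [0, 0.1, 0, 1.7, 0.1, -3.3, -1]])

```text
t: 1.1
position: [0.4885, 0.3445, 0.2136]
tool_rot: [-0.702, 0.705, 0.067, -0.074]
force: [0.4, -0.0, 1.1]
width: 0.996
```

```bash
python3 - <<'E'
from h import *
im,d,K,T=grab("wrist"); print(sense()["position"],sense()["t"],T.round(3).tolist(),sense()["joint_positions"])
P=cloud(d,K,T); Z=P[...,2]
C=np.array([.5225,.3405]); near=np.hypot(P[...,0]-C[0],P[...,1]-C[1])<.022
m=near&(Z>.083)&(Z<.1)
pts=P[m]; print("top n",m.sum(),pts.mean(0).round(4),np.ptp(pts,0).round(4))
# support widths by direction
xy=pts[:,:2]
c=None
for a in range(30,151,10):
    n=np.array([np.cos(np.radians(a)),np.sin(np.radians(a))]); q=xy@n; lo,hi=np.percentile(q,[0.5,99.5]); print(a,round((hi-lo)*1000,1),end="; ")
u,v=proj([C[0],C[1],.09],K,T).astype(int); print(u,v)
y0,x0=max(v-100,0),max(u-130,0)
cv2.imwrite("pics/w1.png",cv2.resize(im[y0:y0+200,x0:x0+260],None,fx=3,fy=3,interpolation=cv2.INTER_CUBIC)); print(x0,y0)
E
```

```text
[0.49432288 0.33672535 0.21374168] 1.15 [[0.98, 0.193, 0.048, 0.475], [0.198, -0.936, -0.291, 0.42], [-0.011, 0.294, -0.956, 0.356], [0.0, 0.0, 0.0, 1.0]] [-0.96785666  0.34454234  0.37848541  1.68718652 -0.13119484  1.14601333
 -0.36745734]
top n 942 [0.5217 0.3441 0.0894] [0.0258 0.0281 0.0086]
30 24.4; 40 25.6; 50 26.3; 60 26.8; 70 27.2; 80 27.3; 90 27.3; 100 27.0; 110 27.2; 120 27.0; 130 26.9; 140 26.9; 150 26.5; 359 251
229 151
```

View pics/w1.png

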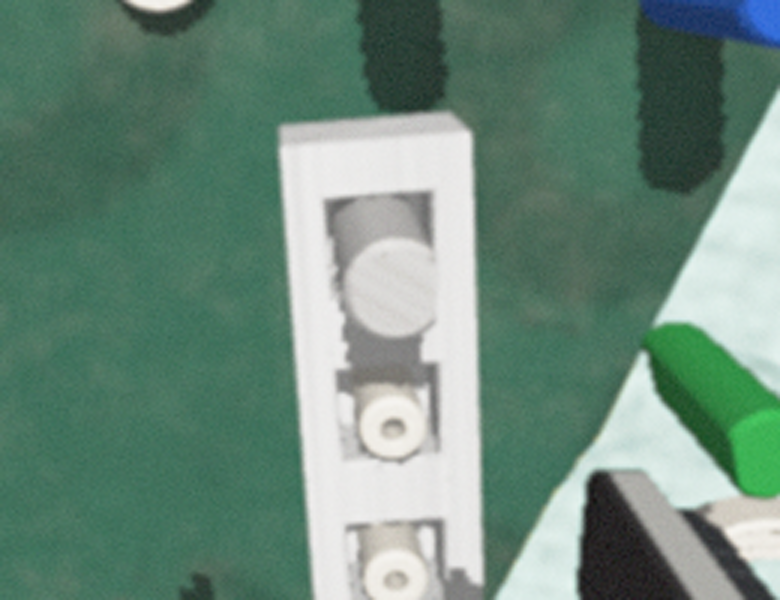

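```bash
python3 - <<'E'
from h import *
from scipy.optimize import least_squares
for nm in("wrist","side","top"):
    im,d,K,T=load(nm); P=cloud(d,K,T); Z=P[...,2]
    m=(np.hypot(P[...,0]-.522,P[...,1]-.342)<.024)&(Z>.085)&(Z<.096)
    m=cv2.morphologyEx(m.astype(np.uint8),cv2.MORPH_OPEN,np.ones((3,3)))
    c=max(cv2.findContours(m,0,cv2.CHAIN_APPROX_NONE)[0],key=cv2.contourArea)[:,0]
    X=np.array([plane(a,b,.09,K,T)[:2] for a,b in c])
    f=least_squares(lambda q:np.hypot(*(X-q[:2]).T)-q[2],[.522,.342,.014],loss="soft_l1",f_scale=.0005).x
    a=np.degrees(np.arctan2(*(X-f[:2]).T[::-1]))%360; r=np.hypot(*(X-f[:2]).T)
    print(nm,f.round(4),[(k,round(r[(a>=k)&(a<k+15)].mean()*1000,1)) for k in range(0,360,15) if ((a>=k)&(a<k+15)).any()])
im,*_=load("wrist")
g=cv2.cvtColor(im[205:275,325:385],cv2.COLOR_BGR2GRAY)
g=cv2.resize(g,None,fx=8,fy=8,interpolation=cv2.INTER_CUBIC)
cv2.imwrite("pics/w1e.png",cv2.createCLAHE(3,(2,2)).apply(g))
E
```

```text
wrist [0.5221 0.344  0.0133] [(0, np.float64(10.8)), (15, np.float64(10.9)), (30, np.float64(11.6)), (45, np.float64(13.0)), (60, np.float64(14.1)), (75, np.float64(14.1)), (90, np.float64(13.6)), (105, np.float64(13.6)), (120, np.float64(13.6)), (135, np.float64(13.6)), (150, np.float64(13.4)), (165, np.float64(13.1)), (180, np.float64(12.5)), (195, np.float64(12.6)), (210, np.float64(13.0)), (225, np.float64(13.2)), (240, np.float64(13.4)), (255, np.float64(13.5)), (270, np.float64(13.7)), (285, np.float64(13.9)), (300, np.float64(14.1)), (315, np.float64(14.2)), (330, np.float64(13.4)), (345, np.float64(11.6))]
side [0.5212 0.3384 0.0141] [(0, np.float64(12.3)), (15, np.float64(11.8)), (30, np.float64(12.5)), (45, np.float64(14.6)), (60, np.float64(16.1)), (75, np.float64(15.5)), (90, np.float64(15.7)), (105, np.float64(13.8)), (120, np.float64(13.5)), (135, np.float64(12.4)), (150, np.float64(13.1)), (165, np.float64(12.9)), (180, np.float64(13.5)), (195, np.float64(13.2)), (210, np.float64(15.2)), (225, np.float64(15.5)), (240, np.float64(13.8)), (255, np.float64(14.9)), (270, np.float64(16.8)), (285, np.float64(14.7)), (300, np.float64(14.1)), (315, np.float64(13.6)), (330, np.float64(12.4)), (345, np.float64(11.9))]
top [0.5217 0.3411 0.013 ] [(0, np.float64(11.1)), (15, np.float64(10.5)), (30, np.float64(11.6)), (45, np.float64(13.1)), (60, np.float64(14.0)), (75, np.float64(14.0)), (90, np.float64(13.4)), (105, np.float64(13.0)), (120, np.float64(13.2)), (135, np.float64(12.7)), (150, np.float64(13.2)), (165, np.float64(12.6)), (180, np.float64(12.2)), (195, np.float64(12.8)), (210, np.float64(12.3)), (225, np.float64(13.7)), (240, np.float64(13.7)), (255, np.float64(12.5)), (270, np.float64(13.6)), (285, np.float64(13.1)), (300, np.float64(13.2)), (315, np.float64(13.4)), (330, np.float64(13.9)), (345, np.float64(12.5))]
```

View pics/w1e.png

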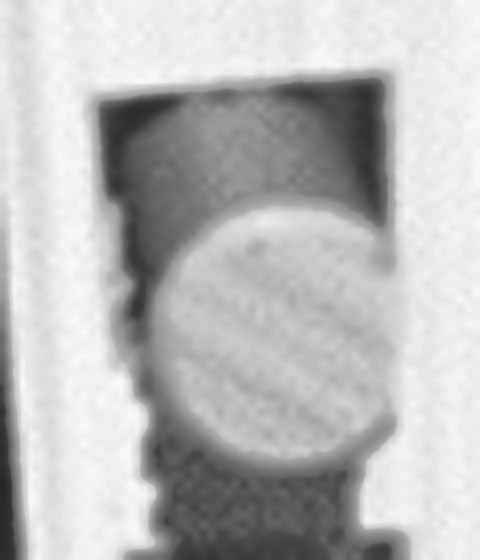

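The depth outlines from all three views put the flat near +x, but the task says +y. I'll look closer from the +x side to settle it.

```bash
python3 - <<'E'
from h import *
plan([.562,.350,.176],tilt(-1.36,-0.4))
E
```

```text
n 13 turn [-0.304  1.523  0.311] L 0.0786
[np.float64(-0.023), np.float64(0.117), np.float64(0.024), np.float64(0.53), np.float64(0.29), np.float64(0.01)]
[np.float64(-0.023), np.float64(0.117), np.float64(0.024), np.float64(0.53), np.float64(0.27), np.float64(0.08)]
[np.float64(-0.023), np.float64(0.117), np.float64(0.024), np.float64(0.53), np.float64(0.26), np.float64(0.14)]
[np.float64(-0.023), np.float64(0.117), np.float64(0.024), np.float64(0.51), np.float64(0.24), np.float64(0.21)]
[np.float64(-0.023), np.float64(0.117), np.float64(0.024), np.float64(0.49), np.float64(0.22), np.float64(0.28)]
[np.float64(-0.023), np.float64(0.117), np.float64(0.024), np.float64(0.46), np.float64(0.2), np.float64(0.34)]
[np.float64(-0.023), np.float64(0.117), np.float64(0.024), np.float64(0.42), np.float64(0.19), np.float64(0.39)]
[np.float64(-0.023), np.float64(0.117), np.float64(0.024), np.float64(0.38), np.float64(0.17), np.float64(0.44)]
[np.float64(-0.023), np.float64(0.117), np.float64(0.024), np.float64(0.33), np.float64(0.15), np.float64(0.49)]
[np.float64(-0.023), np.float64(0.117), np.float64(0.024), np.float64(0.27), np.float64(0.13), np.float64(0.53)]
[np.float64(-0.023), np.float64(0.117), np.float64(0.024), np.float64(0.21), np.float64(0.11), np.float64(0.56)]
[np.float64(-0.023), np.float64(0.117), np.float64(0.024), np.float64(0.14), np.float64(0.09), np.float64(0.58)]
[np.float64(-0.023), np.float64(0.117), np.float64(0.024), np.float64(0.08), np.float64(0.08), np.float64(0.59)]
```

Request:
step_arm(series=[[-0.03, 0.13, 0.03, 0.6, 0.3, 0, -1], [-0.03, 0.13, 0.03, 0.6, 0.3, 0.1, -1], [-0.03, 0.13, 0.03, 0.6, 0.3, 0.2, -1], [-0.03, 0.13, 0.03, 0.6, 0.2, 0.3, -1], [-0.03, 0.13, 0.03, 0.5, 0.2, 0.4, -1], [-0.03, 0.13, 0.03, 0.5, 0.2, 0.4, -1], [-0.03, 0.13, 0.03, 0.4, 0.2, 0.5, -1], [-0.02, 0.13, 0.02, 0.4, 0.2, 0.5, -1], [-0.02, 0.13, 0.02, 0.3, 0.1, 0.6, -1], [-0.02, 0.13, 0.02, 0.2, 0.1, 0.6, -1]])

```text
t: 2.15
position: [0.5519, 0.3458, 0.1761]
tool_rot: [-0.466, 0.687, -0.464, 0.308]
force: [0.2, -0.7, 0.0]
width: 1.002
```

Request:
step_arm(series=[[-0.02, 0.12, 0.02, 0.1, 0.1, 0.6, -1], [0, 0, 0, 0, 0, 0, -1], [0, 0, 0, 0, 0, 0, -1]])

```text
t: 2.45
position: [0.557, 0.3464, 0.1693]
tool_rot: [-0.431, 0.669, -0.502, 0.34]
force: [-0.2, 0.1, 0.9]
width: 1.001
```

```bash
cat > fl.py <<'E'
from h import *
im,d,K,T=grab("wrist"); s=sense(); print(s["position"],s["t"],s["joint_positions"].round(2) if hasattr(s["joint_positions"],"round") else s["joint_positions"])
P=cloud(d,K,T); Z=P[...,2]
near=np.hypot(P[...,0]-.522,P[...,1]-.342)<.03
m=near&(Z>.085)&(Z<.096)
print("n",m.sum(),P[m].mean(0).round(4)); xy=P[m][:,:2]
def wid(a):
    q=xy@[np.cos(np.radians(a)),np.sin(np.radians(a))]; return np.ptp(np.percentile(q,[.5,99.5]))*1000
print([(a,round(wid(a),1)) for a in range(0,180,15)])
# side-surface normals
w=near&(Z>.048)&(Z<.082); q=P[w]; print("side pts",len(q))
a=np.degrees(np.arctan2(q[:,1]-.342,q[:,0]-.522)); r=np.hypot(q[:,1]-.342,q[:,0]-.522)*1000
print([(k,round(np.median(r[(a>=k)&(a<k+15)]),1)) for k in range(-90,180,15) if ((a>=k)&(a<k+15)).sum()>5])
u,v=proj([.522,.342,.07],K,T).astype(int); y0,x0=max(v-80,0),max(u-100,0); print(u,v)
cv2.imwrite("pics/w2.png",cv2.resize(im[y0:y0+160,x0:x0+200],None,fx=3.5,fy=3.5,interpolation=cv2.INTER_CUBIC))
E
python3 fl.py
```

```text
[0.55683337 0.34636587 0.16925014] 2.5 [-0.91  0.8   0.63  1.24 -0.45  1.65 -1.59]
n 1045 [0.525  0.3432 0.0895]
[(0, np.float64(24.1)), (15, np.float64(22.1)), (30, np.float64(23.9)), (45, np.float64(25.4)), (60, np.float64(26.5)), (75, np.float64(27.0)), (90, np.float64(26.9)), (105, np.float64(27.0)), (120, np.float64(27.0)), (135, np.float64(27.0)), (150, np.float64(26.4)), (165, np.float64(25.5))]
side pts 1076
[(-60, np.float64(14.1)), (-45, np.float64(14.4)), (-30, np.float64(14.4)), (-15, np.float64(12.6)), (0, np.float64(11.7)), (15, np.float64(11.6)), (30, np.float64(12.5)), (45, np.float64(14.3)), (60, np.float64(15.1)), (75, np.float64(14.8))]
308 233
```

View pics/w2.png

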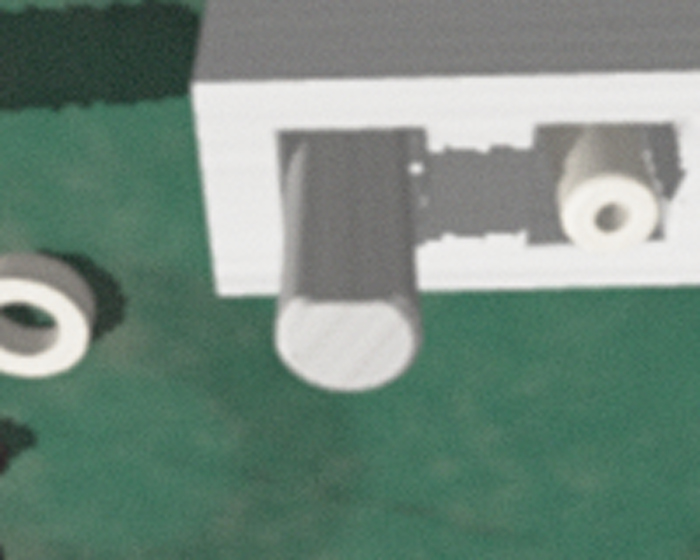

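The view from +x is clear: the flat faces about +15° from world +x, which is the rack's own +x. Minimum width 22–24 mm and side radius 11.6 mm agree with that. I'll trust the measurement over the text. The approach is from the robot side, tilted, with the pads on the round sides.

```bash
python3 - <<'E'
from h import *
im,d,K,T=load("wrist"); P=cloud(d,K,T); q=P.reshape(-1,3); q=q[np.isfinite(q).all(1)]
o=q[:,:2]-[.522,.342]; a=np.degrees(np.arctan2(o[:,1],o[:,0])); m=(np.hypot(*o.T)<.016)&(q[:,2]>.05)&(q[:,2]<.08)&(a>-15)&(a<42)
# line fit of flat
vx,vy,x0,y0=cv2.fitLine(q[m][:,:2].astype(np.float32),cv2.DIST_HUBER,0,.001,.001).ravel()
print(m.sum(),"flat normal az",np.degrees(np.arctan2(vy,vx))%180-90,x0,y0)
M=tilt(-1.31,1.13); print(M.round(3))
plan([.45,.322,.17],tilt(-1.31,.45)); 
E
```

```text
453 flat normal az 16.142136 0.5332357 0.34452564
[[ 0.258  0.874  0.412]
 [-0.966  0.233  0.11 ]
 [ 0.    -0.427  0.904]]
n 7 turn [0.859 0.008 0.023] L 0.1096
[np.float64(0.123), np.float64(0.001), np.float64(0.003), np.float64(-0.07), np.float64(0.61), np.float64(-1.44)]
[np.float64(0.123), np.float64(0.001), np.float64(0.003), np.float64(-0.06), np.float64(0.43), np.float64(-1.5)]
[np.float64(0.123), np.float64(0.001), np.float64(0.003), np.float64(-0.06), np.float64(0.24), np.float64(-1.55)]
[np.float64(0.123), np.float64(0.001), np.float64(0.003), np.float64(-0.06), np.float64(0.05), np.float64(-1.56)]
[np.float64(0.123), np.float64(0.001), np.float64(0.003), np.float64(-0.06), np.float64(-0.14), np.float64(-1.56)]
[np.float64(0.123), np.float64(0.001), np.float64(0.003), np.float64(-0.06), np.float64(-0.33), np.float64(-1.53)]
[np.float64(0.123), np.float64(0.001), np.float64(0.003), np.float64(-0.06), np.float64(-0.51), np.float64(-1.48)]
```

Request:
step_arm(series=[[0.13, 0, 0, -0.1, 0.6, -1.5, -0.2], [0.13, 0, 0, -0.1, 0.4, -1.5, -0.2], [0.13, 0, 0, -0.1, 0.2, -1.6, -0.2], [0.13, 0, 0, -0.1, 0, -1.6, -0.2], [0.13, 0, 0, -0.1, -0.1, -1.6, -0.2], [0.13, 0, 0, -0.1, -0.3, -1.5, -0.2], [0.13, 0, 0, -0.1, -0.5, -1.5, -0.2], [0, 0, 0, 0, 0, 0, -0.2], [0, 0, 0, 0, 0, 0, -0.2]])

```text
t: 3.4
position: [0.4458, 0.3264, 0.1589]
tool_rot: [0.679, -0.431, 0.304, -0.511]
force: [0.2, 0.6, 0.6]
width: 0.604
```

```bash
python3 - <<'E'
from h import *
s=sense(); print(s["position"].round(4),s["width"],np.array(s["joint_positions"]).round(2))
M=tilt(-1.29,1.13); A=np.array([.5236,.3417,.067]); print(rot(s["tool_rot"]).as_matrix().round(2))
plan(A-.08*M[:,1],M)
E
```

```text
[0.4458 0.3264 0.1589] 0.6035043442298608 [-1.86  0.22  1.11  2.2   0.1   0.45 -2.15]
[[ 0.29  0.43  0.85]
 [-0.96  0.11  0.27]
 [ 0.03 -0.9   0.44]]
n 6 turn [0.669 0.032 0.008] L 0.0586
[np.float64(0.111), np.float64(0.005), np.float64(0.001), np.float64(0.09), np.float64(0.91), np.float64(-0.33)]
[np.float64(0.111), np.float64(0.005), np.float64(0.001), np.float64(0.09), np.float64(0.87), np.float64(-0.43)]
[np.float64(0.111), np.float64(0.005), np.float64(0.001), np.float64(0.1), np.float64(0.82), np.float64(-0.52)]
[np.float64(0.111), np.float64(0.005), np.float64(0.001), np.float64(0.1), np.float64(0.75), np.float64(-0.61)]
[np.float64(0.111), np.float64(0.005), np.float64(0.001), np.float64(0.11), np.float64(0.68), np.float64(-0.69)]
[np.float64(0.111), np.float64(0.005), np.float64(0.001), np.float64(0.11), np.float64(0.6), np.float64(-0.76)]
```

Request:
step_arm(series=[[0.11, 0, 0, 0.1, 0.9, -0.3, -0.2], [0.11, 0, 0, 0.1, 0.9, -0.4, -0.2], [0.11, 0, 0, 0.1, 0.8, -0.5, -0.2], [0.11, 0, 0, 0.1, 0.8, -0.6, -0.2], [0, 0, 0, 0, 0, 0, -0.2]])

```text
t: 3.9
position: [0.4521, 0.3262, 0.1737]
tool_rot: [0.718, -0.346, 0.221, -0.562]
force: [-1.0, 1.5, -0.4]
width: 0.599
```

```bash
python3 - <<'E'
from h import *
s=sense(); print(s["position"].round(4),s["width"],np.array(s["joint_positions"]).round(2))
M=tilt(-1.29,1.13); A=np.array([.5236,.3417,.067]); print(rot(s["tool_rot"]).as_matrix().round(2))
plan(A-.08*M[:,1],M)
E
```

```text
[0.4521 0.3262 0.1737] 0.5993403764520201 [-2.19  0.31  1.37  2.34  0.8   0.23 -2.93]
[[ 0.27  0.65  0.71]
 [-0.96  0.13  0.25]
 [ 0.07 -0.74  0.66]]
n 4 turn [0.402 0.054 0.048] L 0.0727
[np.float64(0.101), np.float64(0.014), np.float64(0.012), np.float64(-0.01), np.float64(1.37), np.float64(-1.2)]
[np.float64(0.101), np.float64(0.014), np.float64(0.012), np.float64(0.03), np.float64(1.24), np.float64(-1.33)]
[np.float64(0.101), np.float64(0.014), np.float64(0.012), np.float64(0.06), np.float64(1.1), np.float64(-1.45)]
[np.float64(0.101), np.float64(0.014), np.float64(0.012), np.float64(0.09), np.float64(0.95), np.float64(-1.55)]
```

```bash
cat > g.py <<'E'
from h import *
import sys
s=sense(); print(s["position"].round(4),round(s["width"],3),np.array(s["joint_positions"]).round(2),s["t"])
M=tilt(-1.29,.55); A=np.array([.5236,.3417,.066])
plan(A+float(sys.argv[1])*M[:,1],M)
E
python3 g.py -.06
```

```text
[0.4521 0.3262 0.1737] 0.599 [-2.19  0.31  1.37  2.34  0.8   0.23 -2.93] 3.9
n 2 turn [-0.177  0.038  0.062] L 0.0704
[np.float64(-0.089), np.float64(0.019), np.float64(0.031), np.float64(0.03), np.float64(3.51), np.float64(-0.33)]
[np.float64(-0.089), np.float64(0.019), np.float64(0.031), np.float64(0.14), np.float64(3.52), np.float64(-0.02)]
```

Request:
step_arm(series=[[-0.07, 0.01, 0.02, 0, 0.5, -0.3, -0.2], [-0.07, 0.01, 0.02, 0, 1.5, -0.1, -0.2], [-0.03, 0.01, 0.02, 0.1, 1.5, 0, -0.2], [0, 0, 0, 0.1, 1.5, 0, -0.2], [0, 0, 0, 0, 1, 0, -0.2], [0, 0, 0, 0, 0, 0, -0.2]])

```text
t: 4.5
position: [0.4955, 0.3275, 0.132]
tool_rot: [0.695, -0.37, 0.297, -0.54]
force: [0.5, -0.6, -0.5]
width: 0.601
```

```bash
python3 g.py -.06;python3 g.py .009
```

```text
[0.4955 0.3275 0.132 ] 0.601 [-1.5   0.26  0.77  2.23  0.45  0.23 -2.55] 4.5
n 1 turn [-0.032 -0.04   0.01 ] L 0.016
[np.float64(-0.032), np.float64(-0.04), np.float64(0.01), np.float64(-0.56), np.float64(1.21), np.float64(-0.88)]
[0.4955 0.3275 0.132 ] 0.601 [-1.5   0.26  0.77  2.23  0.45  0.23 -2.55] 4.5
n 3 turn [-0.032 -0.04   0.01 ] L 0.082
[np.float64(-0.011), np.float64(-0.013), np.float64(0.003), np.float64(-0.21), np.float64(2.7), np.float64(-0.37)]
[np.float64(-0.011), np.float64(-0.013), np.float64(0.003), np.float64(-0.2), np.float64(2.71), np.float64(-0.33)]
[np.float64(-0.011), np.float64(-0.013), np.float64(0.003), np.float64(-0.2), np.float64(2.71), np.float64(-0.3)]
```

Request:
step_arm(series=[[-0.03, -0.02, 0, -0.3, 0.4, -0.5, -0.2], [-0.03, -0.02, 0, -0.3, 0.4, -0.4, -0.2], [0, 0, 0, 0, 0, 0, -0.2], [0, 0, 0, 0, 0, 0, -0.2]])

```text
t: 4.9
position: [0.4976, 0.328, 0.1234]
tool_rot: [0.684, -0.396, 0.308, -0.529]
force: [0.1, 0.0, -0.3]
width: 0.596
```

```bash
sed -i 's/,\.55)/,.5)/' g.py; python3 g.py -.06;python3 g.py .009 |tail -4; python3 - <<'E'
from h import *
im,d,K,T=grab("side"); cv2.imwrite("pics/s1.png",cv2.resize(im[100:260,240:440],None,fx=3.5,fy=3.5,interpolation=cv2.INTER_CUBIC))
E
```

```text
[0.4976 0.328  0.1234] 0.596 [-1.34  0.26  0.62  2.19  0.35  0.29 -2.41] 4.9
n 1 turn [-0.021 -0.026  0.012] L 0.0076
[np.float64(-0.021), np.float64(-0.026), np.float64(0.012), np.float64(-0.59), np.float64(0.4), np.float64(-0.25)]
[0.4976 0.328  0.1234] 0.596 [-1.34  0.26  0.62  2.19  0.35  0.29 -2.41] 4.9
n 2 turn [-0.021 -0.026  0.012] L 0.0734
[np.float64(-0.01), np.float64(-0.013), np.float64(0.006), np.float64(-0.34), np.float64(3.65), np.float64(-0.2)]
[np.float64(-0.01), np.float64(-0.013), np.float64(0.006), np.float64(-0.32), np.float64(3.65), np.float64(-0.15)]
```

View pics/s1.png

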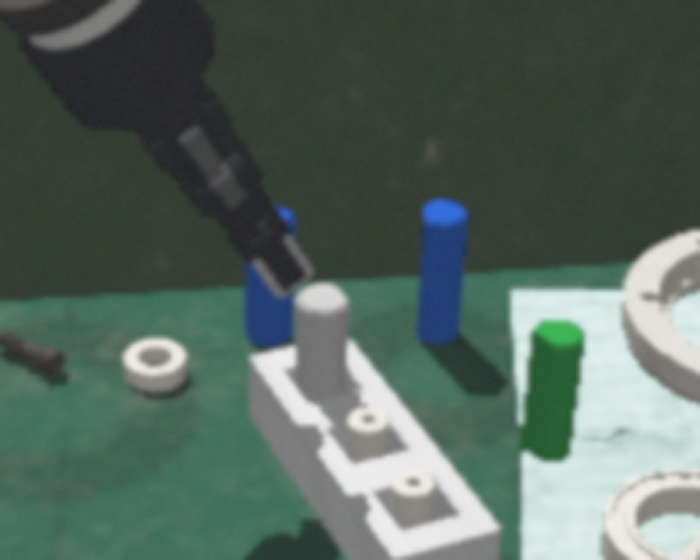

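Side view: the gripper comes in from the robot side, tips at about (300,280), just above the pin top at (322,295). It's lined up, so I'll advance.

Request:
step_arm(series=[[-0.01, -0.02, 0.01, -0.4, 0, -0.2, -0.2], [0, 0, 0, -0.3, 0.8, -0.1, -0.2], [0, 0, 0, 0, 1.5, 0, -0.2], [0, 0, 0, 0, 1.5, 0, -0.2], [0, 0, 0, 0, 1.5, 0, -0.2], [0, 0, 0, 0, 0.5, 0, -0.2], [0, 0, 0, 0, 0, 0, -0.2]])

```text
t: 5.65
position: [0.5201, 0.3432, 0.0684]
tool_rot: [0.687, -0.402, 0.308, -0.521]
force: [-0.1, -1.1, -0.1]
width: 0.6
```

```bash
python3 g.py .009
```

```text
[0.5201 0.3432 0.0684] 0.6 [-1.    0.37  0.26  2.15  0.69  0.23 -2.72] 5.65
n 1 turn [-0.01  -0.011  0.001] L 0.0128
[np.float64(-0.01), np.float64(-0.011), np.float64(0.001), np.float64(0.24), np.float64(1.25), np.float64(0.13)]
```

Request:
step_arm(series=[[-0.01, 0, 0, 0.1, 0.6, 0.1, -0.2], [-0.01, 0, 0, 0.1, 0.7, 0.1, -0.2], [0, 0, 0, 0, 0, 0, -0.2]])

```text
t: 5.95
position: [0.528, 0.3436, 0.0567]
tool_rot: [0.683, -0.409, 0.313, -0.518]
force: [-0.8, 0.3, -0.1]
width: 0.601
```

```bash
python3 g.py .009
```

```text
[0.528  0.3436 0.0567] 0.601 [-0.94  0.4   0.21  2.13  0.65  0.23 -2.67] 5.95
n 1 turn [ 0.012 -0.012  0.002] L 0.0016
[np.float64(0.012), np.float64(-0.012), np.float64(0.002), np.float64(0.06), np.float64(-0.15), np.float64(0.03)]
```

Request:
step_arm(series=[[0, 0, 0, 0, 0, 0, 0.6], [0, 0, 0, 0, 0, 0, 1], [0, 0, 0, 0, 0, 0, 1], [0, 0, 0, 0, 0, 0, 1], [0, 0, 0, 0, 0, 0, 1], [0, 0, 0, 0, 0, 0, 1]], force=60)

```text
t: 6.55
position: [0.5274, 0.3434, 0.0569]
tool_rot: [0.683, -0.409, 0.313, -0.518]
force: [0.4, -0.2, -1.8]
width: 0.309
```

```bash
python3 g.py .009
```

```text
[0.5274 0.3434 0.0569] 0.309 [-0.94  0.4   0.21  2.13  0.65  0.23 -2.68] 6.55
n 1 turn [ 0.012 -0.011  0.002] L 0.0013
[np.float64(0.012), np.float64(-0.011), np.float64(0.002), np.float64(0.06), np.float64(-0.1), np.float64(0.07)]
```

Request:
step_arm(series=[[0, 0, 0, 0, -0.9, 0.5, 1], [0, 0, 0, 0, -0.9, 0.5, 1], [0, 0, 0, 0, -0.9, 0.5, 1], [0, 0, 0, 0, -0.9, 0.5, 1], [0, 0, 0, 0, -1.3, 0.7, 1], [0, 0, 0, 0, -1.3, 0.7, 1], [0, 0, 0, 0, -1.3, 0.7, 1], [0, 0, 0, 0, 0, 0, 1]])

```text
t: 7.35
position: [0.5272, 0.3425, 0.15]
tool_rot: [0.682, -0.409, 0.314, -0.518]
force: [0.1, 1.4, -2.2]
width: 0.308
```

```bash
python3 - <<'E'
from h import *
s=sense(); print(s["position"].round(4),s["width"],np.array(s["joint_positions"]).round(2),s["force"])
print(rot(s["tool_rot"]).as_matrix().round(2))
plan([.43,.2,.16],tilt(-1.0,-.6))
E
```

```text
[0.5272 0.3425 0.15  ] 0.3076705427126321 [-0.81  0.23  0.06  2.06  0.49  0.45 -2.46] [ 0.10894735  1.39510799 -2.19372182]
[[ 0.27  0.45  0.85]
 [-0.96  0.13  0.23]
 [-0.   -0.88  0.47]]
n 9 turn [-1.079 -0.316 -0.022] L 0.1728
[np.float64(-0.12), np.float64(-0.035), np.float64(-0.002), np.float64(1.24), np.float64(-0.79), np.float64(-1.24)]
[np.float64(-0.12), np.float64(-0.035), np.float64(-0.002), np.float64(1.2), np.float64(-0.63), np.float64(-1.37)]
[np.float64(-0.12), np.float64(-0.035), np.float64(-0.002), np.float64(1.15), np.float64(-0.45), np.float64(-1.47)]
[np.float64(-0.12), np.float64(-0.035), np.float64(-0.002), np.float64(1.09), np.float64(-0.27), np.float64(-1.55)]
[np.float64(-0.12), np.float64(-0.035), np.float64(-0.002), np.float64(1.04), np.float64(-0.08), np.float64(-1.61)]
[np.float64(-0.12), np.float64(-0.035), np.float64(-0.002), np.float64(0.98), np.float64(0.12), np.float64(-1.65)]
[np.float64(-0.12), np.float64(-0.035), np.float64(-0.002), np.float64(0.92), np.float64(0.32), np.float64(-1.65)]
[np.float64(-0.12), np.float64(-0.035), np.float64(-0.002), np.float64(0.86), np.float64(0.52), np.float64(-1.63)]
[np.float64(-0.12), np.float64(-0.035), np.float64(-0.002), np.float64(0.81), np.float64(0.72), np.float64(-1.59)]
```

Request:
step_arm(series=[[-0.12, -0.02, 0, 1.2, -0.8, -1.2, 1], [-0.12, -0.02, 0, 1.2, -0.6, -1.4, 1], [-0.12, -0.02, 0, 1.2, -0.5, -1.5, 1], [-0.12, -0.02, 0, 1.1, -0.3, -1.6, 1], [-0.12, -0.02, 0, 1.0, -0.1, -1.6, 1], [-0.12, -0.02, 0, 1.0, 0.1, -1.6, 1], [-0.12, -0.02, 0, 0.9, 0.3, -1.6, 1], [-0.12, -0.02, 0, 0.9, 0.5, -1.6, 1], [-0.12, -0.01, 0, 0.8, 0.7, -1.6, 1], [0, 0, 0, 0, 0, 0, 1]])

```text
t: 8.35
position: [0.4195, 0.2017, 0.1604]
tool_rot: [-0.389, 0.75, -0.478, 0.239]
force: [-0.6, -0.4, -2.6]
width: 0.312
```

```bash
python3 - <<'E'
from h import *
s=sense(); print(s["position"].round(4),s["width"],np.array(s["joint_positions"]).round(2),s["force"])
print(rot(s["tool_rot"]).as_matrix().round(2))
plan([.43,.2,.12],tilt(-1.13,-.98))
E
```

```text
[0.4195 0.2017 0.1604] 0.3119331171140992 [-0.44  0.54 -0.09  1.63 -0.02  1.59 -1.65] [-0.57258317 -0.35718108 -2.63439371]
[[ 0.43 -0.53  0.73]
 [-0.9  -0.24  0.36]
 [-0.01 -0.81 -0.58]]
n 3 turn [-0.358  0.011 -0.008] L 0.0417
[np.float64(-0.119), np.float64(0.004), np.float64(-0.003), np.float64(0.22), np.float64(0.92), np.float64(1.02)]
[np.float64(-0.119), np.float64(0.004), np.float64(-0.003), np.float64(0.21), np.float64(0.79), np.float64(1.12)]
[np.float64(-0.119), np.float64(0.004), np.float64(-0.003), np.float64(0.21), np.float64(0.66), np.float64(1.21)]
```

Request:
step_arm(series=[[-0.12, 0, 0, 0.2, 0.9, 1.1, 1], [-0.12, 0, 0, 0.2, 1.0, 1.4, 1], [-0.1, 0, 0, 0.2, 1.0, 1.6, 1], [0, 0, 0, 0, 1.0, 1.6, 1], [0, 0, 0, 0, 1.0, 1.6, 1], [0, 0, 0, 0, 0, 0, 1]])

```text
t: 8.95
position: [0.4373, 0.2079, 0.0691]
tool_rot: [-0.266, 0.802, -0.51, 0.16]
force: [-1.0, -0.4, -2.2]
width: 0.308
```

```bash
python3 - <<'E'
from h import *
im,d,K,T=grab("side"); s=sense(); print(s["position"].round(4),s["width"],np.array(s["joint_positions"]).round(2),s["force"])
M=rot(s["tool_rot"]).as_matrix(); print(M.round(2))
u,v=proj(s["position"],K,T).astype(int); print(u,v)
cv2.imwrite("pics/s2.png",cv2.resize(im[v-90:v+60,u-100:u+100],None,fx=3.5,fy=3.5,interpolation=cv2.INTER_CUBIC))
P=cloud(d,K,T); print(np.nanmedian(P[260:275,250:260,2]))
E
```

```text
[0.4378 0.2082 0.0709] 0.31190416419562056 [-0.45  0.88 -0.08  1.43 -0.02  1.77 -1.64] [ 0.13295003  0.58745977 -1.07265074]
[[ 0.43 -0.73  0.53]
 [-0.9  -0.34  0.26]
 [-0.02 -0.59 -0.81]]
290 244
0.0006256308478572725
```

View pics/s2.png

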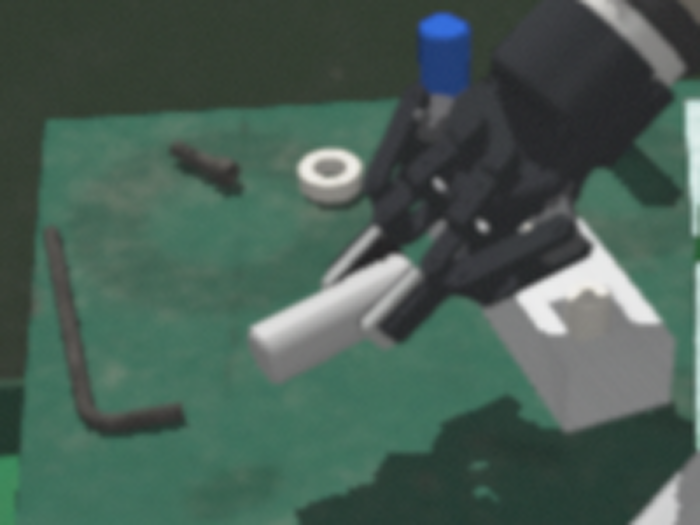

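```bash
python3 - <<'E'
from h import *
im,d,K,T=load("side")
for u,v in((243,273),(217,275),(204,220)): print("key",plane(u,v,.003,K,T).round(3))
plan([.42,.11,.06],tilt(-1.13,-.94))
E
```

```text
key [0.358 0.223 0.003]
key [0.315 0.223 0.003]
key [0.287 0.38  0.003]
n 3 turn [-0.002  0.014 -0.008] L 0.1004
[np.float64(-0.001), np.float64(0.005), np.float64(-0.003), np.float64(2.71), np.float64(1.75), np.float64(-0.89)]
[np.float64(-0.001), np.float64(0.005), np.float64(-0.003), np.float64(2.71), np.float64(1.76), np.float64(-0.87)]
[np.float64(-0.001), np.float64(0.005), np.float64(-0.003), np.float64(2.71), np.float64(1.77), np.float64(-0.86)]
```

Request:
step_arm(series=[[0, 0, 0, 2.0, 0.8, -1.0, 1], [0, 0, 0, 2.0, 1.2, -0.9, 1], [0, 0, 0, 2.0, 1.5, -0.5, 1], [0, 0, 0, 2.0, 1.5, -0.4, 1], [0, 0, 0, 0.5, 1.0, 0, 1], [0, 0, 0, 0, 0, 0, 1]])

```text
t: 9.6
position: [0.4187, 0.106, 0.0652]
tool_rot: [-0.28, 0.798, -0.506, 0.167]
force: [-0.3, 0.0, -1.9]
width: 0.308
```

```bash
cat > l.py <<'E'
from h import *
s=sense(); print(s["t"],s["position"].round(4),s["width"],np.array(s["joint_positions"]).round(2),s["force"].round(1))
M=rot(s["tool_rot"]).as_matrix(); print("tilt",np.arcsin(np.clip(M[2,2],-1,1)).round(3),"roll",M[2,0].round(3), "down in tool/cm",(-M[2]).round(2))
E
python3 l.py
```

```text
9.6 [0.4187 0.106  0.0652] 0.3077394171775099 [-0.35  0.79 -0.05  1.61  0.06  1.65 -1.54] [-0.3  0.  -1.9]
tilt -0.906 roll -0.018 down in tool/cm [0.02 0.62 0.79]
```

Request:
step_arm(series=[[-0.05, 0, 0, 0, 0.8, 1.0, 1], [-0.04, 0, 0, 0, 0.7, 1.0, 1], [0, 0, 0, 0, 0.6, 1.0, 1], [0, 0, 0, 0, 0.3, 0.5, 1], [0, 0, 0, 0, 0, 0, 1]])

```text
t: 10.1
position: [0.4219, 0.1149, 0.0249]
tool_rot: [-0.252, 0.809, -0.511, 0.145]
force: [-0.1, 0.2, -2.2]
width: 0.308
```

```bash
python3 l.py
```

```text
10.1 [0.4219 0.1149 0.0249] 0.3081673418740221 [-0.36  0.9  -0.05  1.55  0.06  1.68 -1.54] [-0.1  0.2 -2.2]
tilt -0.982 roll -0.023 down in tool/cm [0.02 0.56 0.83]
```

Request:
step_arm(series=[[-0.02, 0, 0.02, 0, 0.2, 0.4, 1], [0, 0, 0, 0, 0.2, 0.3, 1], [0, 0, 0, 0, 0.2, 0.2, 1], [0, 0, 0, 0, 0, 0, 1]])

```text
t: 10.5
position: [0.4225, 0.1159, 0.0146]
tool_rot: [-0.246, 0.806, -0.521, 0.137]
force: [-0.5, -0.6, -3.2]
width: 0.31
```

```bash
python3 l.py
```

```text
10.5 [0.4225 0.1159 0.0146] 0.30964382978173505 [-0.35  0.93 -0.05  1.53  0.05  1.68 -1.54] [-0.5 -0.6 -3.2]
tilt -1.0 roll -0.035 down in tool/cm [0.03 0.54 0.84]
```

Request:
step_arm(series=[[0, 0, -0.03, 0, 0.1, 0.1, 1], [0, 0, -0.03, 0, 0.1, 0.2, 1], [0, 0, 0, 0, 0.1, 0.1, 1], [0, 0, 0, 0, 0, 0, 1]])

```text
t: 10.9
position: [0.422, 0.1163, 0.0097]
tool_rot: [-0.242, 0.822, -0.494, 0.145]
force: [0.2, -1.2, -3.0]
width: 0.305
```

```bash
python3 l.py
```

```text
10.9 [0.422  0.1163 0.0097] 0.30547398268454834 [-0.38  0.93 -0.05  1.54  0.08  1.67 -1.55] [ 0.2 -1.2 -3. ]
tilt -0.999 roll 0.0 down in tool/cm [-0.    0.54  0.84]
```

Request:
step_arm(series=[[0, 0, 0, 0, 0.1, 0.15, 1], [0, 0, 0, 0, 0.1, 0.15, 1], [0, 0, 0, 0, 0, 0, 1]])

```text
t: 11.2
position: [0.422, 0.1166, 0.0085]
tool_rot: [-0.24, 0.823, -0.495, 0.145]
force: [-0.8, -0.1, -0.3]
width: 0.31
```

```bash
python3 l.py; python3 - <<'E'
from h import *
im,d,K,T=grab("side"); P=cloud(d,K,T); s=sense(); p=s["position"]; M=rot(s["tool_rot"]).as_matrix()
ax=np.array([np.cos(.44),np.sin(.44)])  # pin az approx 25deg, toward robot negative
o=P[...,:2]-p[:2]; a=o@ax; b=o@np.array([-ax[1],ax[0]])
m=(abs(b)<.02)&(a<-.012)&(a>-.09)&(P[...,2]>.004)&(im.min(2)>60)
for k in range(-85,-10,10):
    q=m&(a*1000>=k)&(a*1000<k+10)
    if q.sum()>3: print(k,q.sum(),"zmax",np.percentile(P[q][:,2],97).round(4),"zmin",np.percentile(P[q][:,2],3).round(4),"b",np.percentile(b[q],[3,97]).round(4))
E
```

```text
11.2 [0.422  0.1166 0.0085] 0.30992020270289555 [-0.38  0.94 -0.05  1.54  0.08  1.67 -1.55] [-0.8 -0.1 -0.3]
tilt -1.002 roll 0.0 down in tool/cm [-0.    0.54  0.84]
-85 52 zmax 0.476 zmin 0.4649 b [0.0083 0.0195]
-55 76 zmax 0.025 zmin 0.0049 b [-0.0151  0.0084]
-45 125 zmax 0.0257 zmin 0.0064 b [-0.0162  0.0065]
-35 117 zmax 0.0265 zmin 0.0076 b [-0.0158  0.0056]
-25 123 zmax 0.0274 zmin 0.0085 b [-0.0147  0.0067]
-15 38 zmax 0.0277 zmin 0.0098 b [-0.0148  0.0045]
```

Request:
step_arm(series=[[0, 0, 0, 0, 0, 0, 0.35], [0, 0, 0, 0, 0, 0, 0.25], [0, 0, 0, 0, 0, 0, 0.15], [0, 0, 0, 0, 0, 0, 0.05], [0, 0, 0, 0, 0, 0, 0.05], [0, 0, 0, 0, 0, 0, 0.05]])

```text
t: 11.85
position: [0.4217, 0.1154, 0.0077]
tool_rot: [-0.24, 0.822, -0.495, 0.145]
force: [-0.2, 0.5, 0.0]
width: 0.47
```

```bash
python3 l.py
```

```text
11.85 [0.4217 0.1154 0.0077] 0.4696311823215063 [-0.38  0.94 -0.04  1.54  0.09  1.67 -1.55] [-0.2  0.5  0. ]
tilt -1.002 roll 0.001 down in tool/cm [-0.    0.54  0.84]
```

Request:
step_arm(series=[[0, 0, 0, 0, -0.6, 0, 0.05], [0, 0, 0, 0, -1.2, 0, 0.05], [0, 0, 0, 0, -2, -0.5, 0], [0, 0, 0, 0, -2, -1, -0.2], [0.1, 0, 0, 0, -2, -1.5, -0.2], [0.13, 0, 0, 0, -2, -1.5, -0.2], [0.13, 0, 0, 0, -2, -1.5, -0.2], [0.13, 0, 0, 0, -1, -2, -0.2], [0.13, 0, 0, 0, -1, -2, -0.2], [0.13, 0, 0, 0, -1, -1, -0.2]])

```text
t: 12.85
position: [0.4587, 0.1368, 0.1807]
tool_rot: [-0.536, 0.67, -0.401, 0.321]
force: [-0.6, -1.1, 0.8]
width: 0.6
```

```bash
python3 - <<'E'
from h import *
plan([.41,.10,.17],tilt(-1.1,0))
im,d,K,T=grab("side"); P=cloud(d,K,T)
m=(P[...,0]>.31)&(P[...,0]<.48)&(P[...,1]>.065)&(P[...,1]<.17)&(P[...,2]>.006)&(P[...,2]<.04)&(im.min(2)>60)
q=P[m]; print(len(q)); r=cv2.minAreaRect((q[:,:2]*1000).astype(np.float32)); print(r,np.percentile(q[:,2],[50,90,97]))
E
python3 l.py
```

```text
n 2 turn [0.222 0.02  0.002] L 0.062
[np.float64(0.111), np.float64(0.01), np.float64(0.001), np.float64(0.47), np.float64(1.19), np.float64(-2.82)]
[np.float64(0.111), np.float64(0.01), np.float64(0.001), np.float64(0.5), np.float64(0.87), np.float64(-2.93)]
933
((417.38702392578125, 110.95098876953125), (80.75867462158203, 27.963645935058594), 27.225820541381836) [0.02075544 0.02478242 0.02557087]
12.9 [0.4558 0.1343 0.1843] 0.5986834437450179 [-0.33  0.27 -0.08  1.85  0.04  1.25 -1.5 ] [-8.6 -3.7  2.9]
tilt -0.218 roll 0.001 down in tool/cm [-0.    0.98  0.22]
```

Request:
step_arm(series=[[0.11, 0.01, 0, 0.4, 0.9, -2.2, -0.2], [0.11, 0.01, 0, 0.4, 0.6, -2.2, -0.2], [0, 0, 0, 0, 0, 0, -0.2], [0, 0, 0, 0, 0, 0, -0.2]])

```text
t: 13.3
position: [0.4158, 0.1042, 0.1766]
tool_rot: [0.603, -0.601, 0.369, -0.372]
force: [0.2, 0.1, 0.7]
width: 0.597
```

```bash
cat > pin.py <<'E'
from h import *
im,d,K,T=grab("wrist"); P=cloud(d,K,T)
m=(P[...,0]>.31)&(P[...,0]<.5)&(P[...,1]>.06)&(P[...,1]<.17)&(P[...,2]>.006)&(P[...,2]<.04)
m=cv2.morphologyEx(m.astype(np.uint8),cv2.MORPH_OPEN,np.ones((3,3)))>0
q=P[m]; t=q[q[:,2]>.02]
r=cv2.minAreaRect((t[:,:2]*1000).astype(np.float32)); r2=cv2.minAreaRect((q[:,:2]*1000).astype(np.float32)); print(len(q),r,r2,np.percentile(q[:,2],[50,90,97]),t.mean(0))
n,l,st,ce=cv2.connectedComponentsWithStats(m.astype(np.uint8)); print(st[1:],sense()["position"])
E
python3 pin.py; python3 l.py
```

```text
2931 ((416.5527648925781, 114.56519317626953), (80.15081024169922, 21.668846130371094), 28.457427978515625) ((416.6440124511719, 114.68061065673828), (80.4160385131836, 27.844823837280273), 28.180782318115234) [0.02211459 0.02422188 0.02481321] [0.41846518 0.11565485 0.02279342]
[[ 290  172   34   95 2931]] [0.41536496 0.10383646 0.17620047]
13.35 [0.4154 0.1038 0.1762] 0.5996933661647665 [-0.28  0.05 -0.07  2.1   0.01  0.98 -1.46] [-0.9  0.5 -1.2]
tilt 0.003 roll 0.003 down in tool/cm [-0.  1. -0.]
```

```bash
python3 - <<'E'
from h import *
plan([.417,.113,.005],tilt(-1.082,0),8)
E
```

```text
n 8 turn [-0.003 -0.021  0.003] L 0.1715
[np.float64(-0.0), np.float64(-0.003), np.float64(0.0), np.float64(-0.1), np.float64(2.14), np.float64(0.06)]
[np.float64(-0.0), np.float64(-0.003), np.float64(0.0), np.float64(-0.1), np.float64(2.14), np.float64(0.06)]
[np.float64(-0.0), np.float64(-0.003), np.float64(0.0), np.float64(-0.1), np.float64(2.14), np.float64(0.07)]
[np.float64(-0.0), np.float64(-0.003), np.float64(0.0), np.float64(-0.1), np.float64(2.14), np.float64(0.07)]
[np.float64(-0.0), np.float64(-0.003), np.float64(0.0), np.float64(-0.1), np.float64(2.14), np.float64(0.07)]
[np.float64(-0.0), np.float64(-0.003), np.float64(0.0), np.float64(-0.09), np.float64(2.14), np.float64(0.07)]
[np.float64(-0.0), np.float64(-0.003), np.float64(0.0), np.float64(-0.09), np.float64(2.14), np.float64(0.07)]
[np.float64(-0.0), np.float64(-0.003), np.float64(0.0), np.float64(-0.09), np.float64(2.14), np.float64(0.07)]
```

Request:
step_arm(series=[[0, -0.02, 0, -0.4, 2, 0.2, -0.2], [0, 0, 0, -0.4, 2, 0.2, -0.2], [0, 0, 0, 0, 2.5, 0.1, -0.2], [0, 0, 0, 0, 2.5, 0, -0.2], [0, 0, 0, 0, 2.5, 0, -0.2], [0, 0, 0, 0, 2, 0, -0.2], [0, 0, 0, 0, 1.5, 0, -0.2], [0, 0, 0, 0, 0, 0, -0.2], [0, 0, 0, 0, 0, 0, -0.2]])

```text
t: 14.25
position: [0.4357, 0.1252, 0.0255]
tool_rot: [0.611, -0.604, 0.359, -0.365]
force: [-0.1, 0.1, 0.5]
width: 0.601
```

```bash
python3 - <<'E'
from h import *
plan([.417,.113,.005],tilt(-1.082,0))
E
python3 l.py
```

```text
n 1 turn [-0.013  0.008  0.002] L 0.0303
[np.float64(-0.013), np.float64(0.008), np.float64(0.002), np.float64(0.18), np.float64(2.02), np.float64(-2.25)]
14.25 [0.4357 0.1252 0.0255] 0.6008848426026493 [-0.31  0.33 -0.08  2.19  0.05  0.61 -1.49] [-0.1  0.1  0.5]
tilt 0.013 roll 0.002 down in tool/cm [-0.    1.   -0.01]
```

Request:
step_arm(series=[[-0.01, 0, 0, 0.1, 0.3, -1.1, -0.2], [0, 0, 0, 0.1, 0.3, -1.1, -0.2], [0, 0, 0, 0, 0.6, -0.1, -0.2], [0, 0, 0, 0, 0.6, -0.1, -0.2], [0, 0, 0, 0, 0, 0, -0.2]])

```text
t: 14.75
position: [0.4165, 0.1118, 0.0084]
tool_rot: [0.609, -0.606, 0.36, -0.364]
force: [0.3, 0.3, -0.6]
width: 0.605
```

```bash
python3 - <<'E'
from h import *
plan([.417,.113,.005],tilt(-1.082,0))
E
```

```text
n 1 turn [-0.007  0.008  0.003] L 0.0037
[np.float64(-0.007), np.float64(0.008), np.float64(0.003), np.float64(-0.08), np.float64(0.34), np.float64(0.1)]
```

Request:
step_arm(series=[[0, 0.01, 0, -0.1, 0.3, 0.1, -0.2], [0, 0, 0, 0, 0, 0, 0.2], [0, 0, 0, 0, 0, 0, 1], [0, 0, 0, 0, 0, 0, 1], [0, 0, 0, 0, 0, 0, 1], [0, 0, 0, 0, 0, 0, 1], [0, 0, 0, 0, 0, 0, 1]], force=50)

```text
t: 15.45
position: [0.4174, 0.1135, 0.0057]
tool_rot: [0.607, -0.604, 0.363, -0.367]
force: [-0.4, 0.4, 0.5]
width: 0.306
```

Request:
step_arm(series=[[0, 0, 0, 0, -0.6, 0, 1], [0, 0, 0, 0, -1.5, 0, 1], [0, 0, 0, 0, -2, 0, 1], [0, 0, 0, 0, -2, 0, 1], [0, 0, 0, 0, -2, 0, 1], [0, 0, 0, 0, 0, 0, 1]])

```text
t: 16.05
position: [0.4147, 0.1131, 0.0891]
tool_rot: [0.606, -0.605, 0.364, -0.366]
force: [1.4, -0.4, -2.6]
width: 0.302
```

```bash
cat > clamp.py <<'E'
from h import *
P=[];I=[]
for n in("top","side"):
    im,d,K,T=grab(n); p=cloud(d,K,T); m=(p[...,0]>.33)&(p[...,0]<.56)&(p[...,1]>-.07)&(p[...,1]<.055)
    P.append(p[m])
for n,p in zip(("top","side"),P):
    z=p[:,2]
    for a,b,t in((.008,.016,"base"),(.030,.039,"cradle"),(.042,.056,"hinge+catch")):
        q=p[(z>a)&(z<b)&(p[:,0]<.52)]; r=cv2.minAreaRect((q[:,:2]*1000).astype(np.float32)); print(n,t,len(q),np.round(r[0],1),np.round(r[1],1),round(r[2],1))
    q=p[(z>.06)&(z<.2)]; c=q.mean(0); 
    l=q-c; print("lid",len(q),np.linalg.svd(l,full_matrices=False)[2].round(3).tolist(),c.round(4))
E
python3 clamp.py; python3 l.py
```

```text
top base 0 [0. 0.] [0. 0.] 0.0
top cradle 0 [0. 0.] [0. 0.] 0.0
top hinge+catch 0 [0. 0.] [0. 0.] 0.0
lid 207 [[-0.255, -0.85, -0.46], [-0.51, 0.523, -0.683], [-0.822, -0.06, 0.567]] [0.5533 0.0036 0.1384]
side base 3271 [433.3  -7.8] [159.7  75.9] 7.6
side cradle 1067 [433.4 -11.8] [135.4  66.3] 10.2
side hinge+catch 600 [433.8  -7.4] [137.3  70.2] 8.1
lid 2167 [[0.434, 0.177, 0.884], [-0.82, 0.483, 0.306], [0.373, 0.857, -0.355]] [0.5258 0.0046 0.1079]
16.15 [0.4127 0.1123 0.0868] 0.302746803919513 [-0.29  0.19 -0.08  2.19  0.02  0.76 -1.48] [-0.3 -0.4 -2.5]
tilt -0.002 roll 0.002 down in tool/cm [-0.  1.  0.]
```

```bash
python3 - <<'E'
from h import *
for _ in range(1):
    im,d,K,T=load("side"); p=cloud(d,K,T).reshape(-1,3); p=p[np.isfinite(p).all(1)]
    for az in(8.0,):
        a=np.radians(az); c,s=np.cos(a),np.sin(a); o=p[:,:2]-[.4335,-.0075]; x=(o@[c,s])*1000; y=(o@[-s,c])*1000; z=p[:,2]*1000
        m=(abs(y)<40)&(abs(x)<85)
        M=np.zeros((90,170)); 
        q=m&(z>31)&(z<38)
        h,_=np.histogram(x[q&(abs(y)<9)],np.arange(-80,81,2)); print("walls",{int(k):int(v) for k,v in zip(np.arange(-80,81,2),h) if v})
        for lo,hi in((-43,-24),(24,43)):
            h,_=np.histogram(y[q&(x>lo)&(x<hi)],np.arange(-40,41,2)); print("y posts",lo,{int(k):int(v) for k,v in zip(np.arange(-40,41,2),h) if v})
        q=m&(z>9)&(z<15); print("base x",np.percentile(x[q],[.5,99.5]),"y",np.percentile(y[q],[.5,99.5]))
        q=m&(z>44)&(z<58)
        h,_=np.histogram(x[q],np.arange(-80,81,2)); print("hinge/catch x",{int(k):int(v) for k,v in zip(np.arange(-80,81,2),h) if v})
        q=m&(z>44)&(z<58)&(x>40); print("hinge y",np.percentile(y[q],[1,99]))
        q=m&(z>44)&(z<58)&(x<-40); print("catch y",np.percentile(y[q],[1,99]),z[q].max())
        lid=(z>75)&(z<200)&(p[:,0]<.62)&(abs(y)<60)&(x>50)&(x<170); print("lid y",np.percentile(y[lid],[2,98]),"zmax",z[lid].max(),"x@zmax",x[lid].max(),[ (k,round(np.median(y[lid&(z>k)&(z<k+15)]),1)) for k in(75,90,105,120)])
E
```

```text
walls {-70: 5, -50: 11, -48: 15, -46: 15, -44: 11, -42: 14, -40: 10, 46: 14, 48: 19, 50: 16, 52: 18, 54: 15, 56: 4}
y posts -43 {-28: 9, -26: 38, -24: 12, -22: 25, -20: 15, -18: 11, -16: 6, -14: 1, -12: 5, -10: 4, -8: 2, -6: 3, -4: 4, -2: 3, 0: 3, 2: 2, 4: 2, 6: 5, 8: 4, 10: 2, 12: 3, 14: 2, 16: 11, 18: 24, 20: 16, 22: 17, 24: 14, 26: 10}
y posts 24 {-30: 1, -28: 20, -26: 21, -24: 19, -22: 18, -20: 17, -18: 3, 14: 1, 16: 15, 18: 17, 20: 16, 22: 18, 24: 12, 26: 5}
base x [-79.61503994  77.912857  ] y [-36.8561614   36.60720455]
hinge/catch x {-70: 5, -68: 31, -66: 45, -64: 34, -62: 39, -60: 26, -58: 6, 52: 1, 54: 62, 56: 90, 58: 81, 60: 71, 62: 53, 64: 28, 66: 19, 68: 5}
hinge y [-34.61578244  33.85850618]
catch y [-15.28150079  16.16198536] 55.46641825421739
lid y [-22.26139565  20.10692936] zmax 150.1026664957318 x@zmax 132.02308918516783 [(75, np.float64(-3.6)), (90, np.float64(-4.6)), (105, np.float64(-4.6)), (120, np.float64(-4.7))]
```

```bash
python3 - <<'E'
from h import *
plan([.4365,-.0055,.10],tilt(-1.431,0),5)
E
```

```text
n 5 turn [0.002 0.346 0.002] L 0.1209
[np.float64(0.0), np.float64(0.069), np.float64(0.0), np.float64(2.31), np.float64(-0.26), np.float64(-0.68)]
[np.float64(0.0), np.float64(0.069), np.float64(0.0), np.float64(2.35), np.float64(-0.26), np.float64(-0.52)]
[np.float64(0.0), np.float64(0.069), np.float64(0.0), np.float64(2.38), np.float64(-0.26), np.float64(-0.36)]
[np.float64(0.0), np.float64(0.069), np.float64(0.0), np.float64(2.4), np.float64(-0.26), np.float64(-0.19)]
[np.float64(0.0), np.float64(0.069), np.float64(0.0), np.float64(2.4), np.float64(-0.26), np.float64(-0.02)]
```

Request:
step_arm(series=[[0, 0.05, 0, 1.5, -0.3, -0.7, 1], [0, 0.06, 0, 2.0, -0.3, -0.5, 1], [0, 0.06, 0, 2.2, -0.3, -0.4, 1], [0, 0.06, 0, 2.2, -0.3, -0.2, 1], [0, 0.06, 0, 2.2, -0.3, 0, 1], [0, 0.06, 0, 1.8, 0, 0, 1], [0, 0, 0, 0, 0, 0, 1]])

```text
t: 16.85
position: [0.4304, -0.0217, 0.0973]
tool_rot: [-0.52, 0.53, -0.476, 0.472]
force: [0.2, 0.1, -2.8]
width: 0.306
```

```bash
cat > hov.py <<'E'
from h import *
import sys
plan([.4365,-.0055,.10],tilt(-1.431,0))
im,d,K,T=grab("wrist"); p=cloud(d,K,T)
c,s=np.cos(.1396),np.sin(.1396); o=p[...,:2]-[.4365,-.0055]; x=(o@[c,s])*1000; y=(o@[-s,c])*1000; z=p[...,2]*1000
def pr(t,q,v):
    h,e=np.histogram(v[q],np.arange(-90,91,2)); print(t,{int(k):int(n) for k,n in zip(e,h) if n>8})
w=(z>31)&(z<38)
pr("walls x",w&(abs(y)<9),x); pr("post y +",w&(x>24)&(x<42),y); pr("post y -",w&(x>-42)&(x<-24),y)
q=(z>9)&(z<15)&(abs(y)<45); print("base x",np.percentile(x[q],[.5,99.5]),"y",np.percentile(y[q],[.5,99.5]))
h=(z>60)&(z<130)&(abs(y)<16)&(abs(x)<60)
pr("pin x",h,x); pr("pin y",h&(abs(x)>20),y); print("pin z",np.percentile(z[h&(abs(x)>20)],[5,95]) if h.any() else 0)
pr("hinge y",(z>42)&(z<58)&(x>40)&(x<80),y)
E
python3 hov.py
```

```text
n 1 turn [ 0.014 -0.038  0.006] L 0.0175
[np.float64(0.014), np.float64(-0.038), np.float64(0.006), np.float64(-1.55), np.float64(-0.29), np.float64(0.77)]
walls x {44: 104, 46: 114, 48: 110, 50: 55}
post y + {-28: 62, -26: 110, -24: 107, -22: 111, -20: 111, -18: 40, 16: 90, 18: 106, 20: 108, 22: 108, 24: 109, 26: 23}
post y - {16: 26, 18: 55, 20: 55, 22: 56, 24: 52, 26: 30}
base x [-49.17947399  75.32103126] y [-36.72357978  36.66615314]
pin x {-48: 28, -46: 149, -44: 145, -42: 151, -40: 163, -38: 144, -36: 151, -34: 175, -32: 145, -30: 166, -28: 152, -26: 169, -24: 160, -22: 155, -20: 177, -18: 174, -16: 192, -14: 185, -12: 197, -10: 197, -8: 192, -6: 196, -4: 206, -2: 363, 0: 504, 2: 612, 4: 373, 6: 185, 8: 177, 10: 179, 12: 182, 14: 199, 16: 189, 18: 190, 20: 182, 22: 196, 24: 191, 26: 207, 28: 209, 30: 592, 58: 9}
pin y {-16: 502, -14: 516, -12: 503, -10: 490, -8: 481, -6: 440, -4: 383, -2: 252, 0: 69}
pin z [101.19881704 116.62665385]
hinge y {-36: 29, -34: 127, -32: 126, -30: 145, -28: 57, -26: 78, -24: 94, -22: 52, -20: 54, -18: 54, -16: 53, -14: 52, -12: 54, -10: 50, -8: 51, -6: 48, -4: 51, -2: 53, 0: 54, 2: 53, 4: 50, 6: 52, 8: 49, 10: 49, 12: 51, 14: 49, 16: 51, 18: 55, 20: 51, 22: 71, 24: 46, 26: 161, 28: 133, 30: 119, 32: 80}
```

Request:
step_arm(series=[[0.01, -0.02, 0, -0.8, 0, 0.4, 1], [0, -0.02, 0, -0.8, 0, 0.4, 1], [0, 0, 0, 0, 0.8, 0, 1], [0, 0, 0, 0, 1, 0, 1], [0, 0, 0, 0, 1, -0.1, 1], [0, 0, 0, 0, 0, 0, 1], [0, 0, 0, 0, 0, 0, 1]])

```text
t: 17.6
position: [0.4335, 0.0015, 0.0648]
tool_rot: [-0.534, 0.54, -0.461, 0.459]
force: [1.1, -0.1, -2.2]
width: 0.305
```

```bash
python3 - <<'E'
from h import *
plan([.437,-.0065,.045],tilt(-1.431,0))
E
```

```text
n 1 turn [0.008 0.014 0.003] L 0.0216
[np.float64(0.008), np.float64(0.014), np.float64(0.003), np.float64(0.84), np.float64(1.98), np.float64(0.24)]
```

Request:
step_arm(series=[[0, 0.01, 0, 0.4, 0, 0.1, 1], [0, 0, 0, 0.4, 0, 0.1, 1], [0, 0, 0, 0, 0.5, 0, 1], [0, 0, 0, 0, 0.5, 0, 1], [0, 0, 0, 0, 0, 0, 1]])

```text
t: 18.1
position: [0.4377, -0.0077, 0.0546]
tool_rot: [-0.532, 0.536, -0.464, 0.463]
force: [-0.6, 0.1, -1.9]
width: 0.303
```

```bash
python3 - <<'E'
from h import *
plan([.437,-.0065,.045],tilt(-1.431,0))
E
```

```text
n 1 turn [0.006 0.002 0.003] L 0.0097
[np.float64(0.006), np.float64(0.002), np.float64(0.003), np.float64(-0.13), np.float64(0.96), np.float64(-0.05)]
```

Request:
step_arm(series=[[0, 0, 0, -0.1, 0.5, 0, 1], [0, 0, 0, 0, 0.6, 0, 1], [0, 0, 0, 0, 0.6, 0, 1], [0, 0, 0, 0, 0, 0, 1]])

```text
t: 18.5
position: [0.4373, -0.0064, 0.036]
tool_rot: [-0.532, 0.537, -0.464, 0.463]
force: [0.0, -0.3, -2.3]
width: 0.304
```

```bash
python3 - <<'E'
from h import *
plan([.437,-.0065,.018],tilt(-1.431,0))
E
python3 l.py
```

```text
n 1 turn [0.006 0.002 0.003] L 0.018
[np.float64(0.006), np.float64(0.002), np.float64(0.003), np.float64(-0.0), np.float64(1.8), np.float64(-0.02)]
18.5 [ 0.4373 -0.0064  0.036 ] 0.3035403486293901 [-0.13  0.3   0.05  2.21 -0.02  0.64 -1.49] [ 0.  -0.3 -2.3]
tilt -0.006 roll 0.003 down in tool/cm [-0.    1.    0.01]
```

No contact as the pin enters the posts, so I'll continue down.

Request:
step_arm(series=[[0, 0, 0, 0, 0.5, 0, 1], [0, 0, 0, 0, 0.5, 0, 1], [0, 0, 0, 0, 0.4, 0, 1], [0, 0, 0, 0, 0.2, 0, 1], [0, 0, 0, 0, 0, 0, 1]])

```text
t: 19.0
position: [0.4372, -0.0064, 0.0183]
tool_rot: [-0.532, 0.537, -0.464, 0.462]
force: [-0.1, -0.4, -2.5]
width: 0.303
```

```bash
python3 l.py
```

```text
19.0 [ 0.4372 -0.0064  0.0183] 0.30300869453536483 [-0.13  0.33  0.05  2.22 -0.02  0.6  -1.49] [-0.1 -0.4 -2.5]
tilt -0.007 roll 0.003 down in tool/cm [-0.    1.    0.01]
```

Request:
step_arm(series=[[0, 0, 0, 0, 0.1, 0, 1], [0, 0, 0, 0, 0.05, 0, 1], [0, 0, 0, 0, 0, 0, 0.35], [0, 0, 0, 0, 0, 0, 0.25], [0, 0, 0, 0, 0, 0, 0.15], [0, 0, 0, 0, 0, 0, 0.05], [0, 0, 0, 0, 0, 0, 0.05], [0, 0, 0, 0, 0, 0, 0.05]])

```text
t: 19.8
position: [0.4395, -0.0063, 0.019]
tool_rot: [-0.533, 0.536, -0.463, 0.464]
force: [0.4, 0.1, 0.1]
width: 0.476
```

```bash
python3 l.py
```

```text
19.8 [ 0.4395 -0.0063  0.019 ] 0.4761979934992261 [-0.13  0.33  0.05  2.21 -0.02  0.6  -1.49] [0.4 0.1 0.1]
tilt -0.003 roll 0.003 down in tool/cm [-0.  1.  0.]
```

Request:
step_arm(series=[[0, 0, 0, 0, -0.7, 0, 0.05], [0, 0, 0, 0, -1.5, 0, 0.05], [0, 0, 0, 0, -2.5, 0, 0.05], [0, 0, 0, 0, -3, 0, 0.05], [0, 0, 0, 0, -3, 0, 0.3], [0, 0, 0, 0, -3, 0, 1], [0, 0, 0, 0, -3, 0, 1], [0, 0, 0, 0, 0, 0, 1], [0, 0, 0, 0, 0, 0, 1]], force=40)

```text
t: 20.7
position: [0.4389, -0.0059, 0.1956]
tool_rot: [-0.533, 0.535, -0.463, 0.464]
force: [0.2, -0.6, -0.2]
width: 0.002
```

```bash
python3 l.py; python3 - <<'E'
from h import *
im,d,K,T=grab("wrist"); p=cloud(d,K,T)
u,v=proj([.437,-.0065,.03],K,T).astype(int); print(u,v)
cv2.imwrite("pics/w3.png",cv2.resize(im[max(v-150,0):v+150,max(u-190,0):u+190],None,fx=2,fy=2))
c,s=np.cos(.1396),np.sin(.1396); o=p[...,:2]-[.437,-.0065]; x=(o@[c,s])*1000; y=(o@[-s,c])*1000; z=p[...,2]*1000
for a,b in((-38,-30),(-20,-10),(-5,5),(10,20),(30,38)):
    q=(x>a)&(x<b)&(abs(y)<12); print(a,b,np.percentile(z[q],[5,50,95]).round(1) if q.any() else None)
q=(z>25)&(z<45)&(abs(y)<9)&(abs(x)<60); h,e=np.histogram(x[q],np.arange(-60,61,2)); print({int(k):int(n) for k,n in zip(e,h)})
l=(abs(y)<30)&(x>62)&(z>60)&(z<200); print("lid",l.sum()); 
if l.sum()>50:
    A=np.c_[x[l],np.ones(l.sum())]; k=np.linalg.lstsq(A,z[l],rcond=None)[0]; print("lid z=",k,"x",np.percentile(x[l],[1,99]),"z",np.percentile(z[l],[1,99]),"y",np.percentile(y[l],[1,99]))
E
```

```text
20.7 [ 0.4389 -0.0059  0.1956] 0.002094440618895328 [-0.15  0.05  0.06  2.06 -0.    1.03 -1.51] [ 0.2 -0.6 -0.2]
tilt -0.002 roll 0.003 down in tool/cm [-0.  1.  0.]
317 225
-38 -30 [29.4 34.4 36.7]
-20 -10 [28.6 34.5 36.7]
-5 5 [ 32.1 233.6 248. ]
10 20 [210.1 270.6 284.5]
30 38 [29.  34.6 36.5]
{-60: 0, -58: 0, -56: 0, -54: 1, -52: 28, -50: 40, -48: 41, -46: 47, -44: 94, -42: 4, -40: 29, -38: 40, -36: 41, -34: 42, -32: 39, -30: 43, -28: 44, -26: 41, -24: 41, -22: 49, -20: 42, -18: 42, -16: 45, -14: 45, -12: 45, -10: 41, -8: 44, -6: 45, -4: 47, -2: 48, 0: 48, 2: 45, 4: 47, 6: 50, 8: 45, 10: 50, 12: 50, 14: 42, 16: 48, 18: 54, 20: 44, 22: 50, 24: 51, 26: 48, 28: 51, 30: 51, 32: 44, 34: 58, 36: 44, 38: 81, 40: 0, 42: 20, 44: 43, 46: 43, 48: 61, 50: 0, 52: 0, 54: 0, 56: 0, 58: 0}
lid 10477
lid z= [  1.34961481 -19.86912228] x [ 63.36511688 127.84849305] z [ 65.09128062 148.28945493] y [-21.11723411  21.75420601]
```

View pics/w3.png

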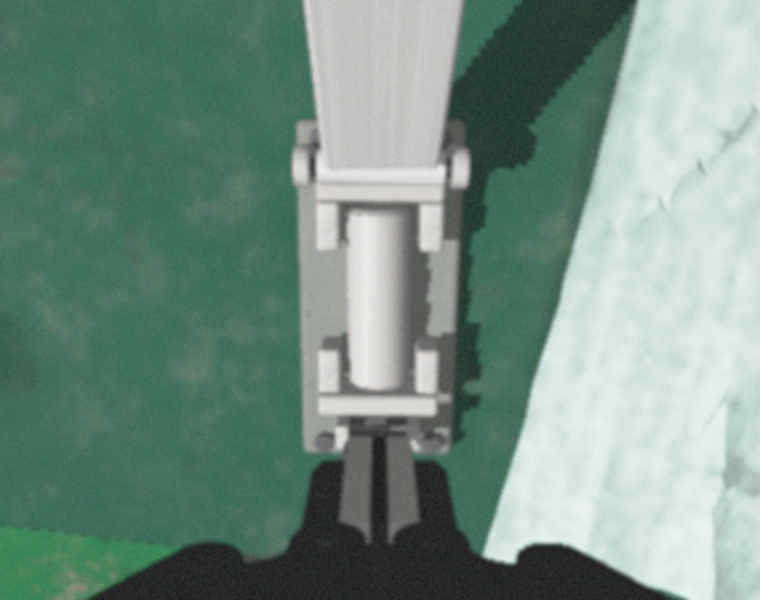

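The wrist view shows the pin seated in the cradle, centred at about (378,297) between the posts. Its top is at 36 mm at both ends, so it is flat side down. The lid is leaning back at about 2.21 rad. Next I'll take the shut fingers behind the lid.

Request:
step_arm(series=[[0, 0, 0, 0, -2, 0, 1], [0, 0, 0, 0, -0.5, 3, 1], [0, 0, 0, 0, 0, 3.5, 1], [0, 0, 0, 0, 0, 3.5, 1], [0, 0, 0, 0, 0, 3.5, 1], [0, 0, 0, 0, 0, 3, 1], [0, 0, 0, 0, 0, 1, 1], [0, 0, 0, 0, 0, 0, 1]])

```text
t: 21.55
position: [0.6106, 0.0187, 0.2077]
tool_rot: [-0.527, 0.541, -0.468, 0.459]
force: [-0.0, -0.0, 0.5]
width: -0.002
```

```bash
cat > c.py <<'E'
from h import *
s=sense(); o=s["position"][:2]-[.437,-.0065]; c,n=np.cos(.1396),np.sin(.1396)
M=rot(s["tool_rot"]).as_matrix()
print("t",s["t"],"clamp mm x %.1f y %.1f z %.1f"%(1000*(o@[c,n]),1000*(o@[-n,c]),1000*s["position"][2]),"F",s["force"].round(1),"yaw",np.arctan2(M[1,0],M[0,0]).round(3),"tilt",M[2,2].round(3),"roll",M[2,0].round(3),np.array(s["joint_positions"]).round(2))
E
python3 c.py
```

```text
t 21.55 clamp mm x 175.4 y 0.8 z 207.7 F [-0.  -0.   0.5] yaw -1.43 tilt -0.024 roll 0.002 [-0.15  0.36  0.06  1.65 -0.02  1.16 -1.51]
```

Request:
step_arm(series=[[0.02, 0, 0, 0, 2, 0, 1], [0, 0, 0, 0, 3, 0, 1], [0, 0, 0, 0, 3, 0, 1], [0, 0, 0, 0, 1, 0, 1], [0, 0, 0, 0, 0, 0, 1]])

```text
t: 22.05
position: [0.6027, 0.0166, 0.1137]
tool_rot: [-0.53, 0.537, -0.466, 0.462]
force: [-0.1, -0.7, -0.5]
width: 0.004
```

```bash
python3 c.py
```

```text
t 22.05 clamp mm x 167.3 y -0.1 z 113.7 F [-0.1 -0.7 -0.5] yaw -1.431 tilt -0.011 roll 0.002 [-0.14  0.43  0.06  1.77 -0.03  0.95 -1.51]
```

Now the pull towards the robot: up to the lid and past upright.

Request:
step_arm(series=[[0, 0, 0, 0, 0, -1, 1], [0, 0, 0, 0, -0.1, -1.2, 1], [0, 0, 0, 0, -0.2, -1.2, 1], [0, 0, 0, 0, -0.3, -1.3, 1], [0, 0, 0, 0, -0.4, -1.3, 1], [0, 0, 0, 0, -0.4, -1.3, 1], [0, 0, 0, 0, -0.4, -1.3, 1], [0, 0, 0, 0, -0.4, -1.2, 1]])

```text
t: 22.85
position: [0.5018, 0.0023, 0.1442]
tool_rot: [0.534, -0.533, 0.463, -0.465]
force: [2.3, 0.2, -1.3]
width: 0.001
```

```bash
python3 c.py
```

```text
t 22.85 clamp mm x 65.4 y -0.3 z 144.2 F [ 2.3  0.2 -1.3] yaw -1.432 tilt 0.003 roll 0.002 [-0.14  0.22  0.06  1.99 -0.01  0.93 -1.51]
```

Request:
step_arm(series=[[0, 0, 0, 0, 0.5, -1.2, 1], [0, 0, 0, 0, 0.4, -1.2, 1], [0, 0, 0, 0, 0.5, -1.1, 1], [0, 0, 0, 0, 0.6, -1.1, 1], [0, 0, 0, 0, 0.7, -1.0, 1]])

```text
t: 23.35
position: [0.4456, -0.0055, 0.1204]
tool_rot: [0.537, -0.53, 0.46, -0.468]
force: [2.4, 0.2, 0.4]
width: -0.0
```

```bash
python3 c.py; python3 - <<'E'
from h import *
im,d,K,T=grab("side"); u,v=proj([.45,0,.09],K,T).astype(int)
cv2.imwrite("pics/s3.png",cv2.resize(im[v-110:v+110,u-130:u+130],None,fx=2.5,fy=2.5))
E
```

```text
t 23.35 clamp mm x 8.7 y -0.2 z 120.4 F [2.4 0.2 0.4] yaw -1.432 tilt 0.014 roll 0.002 [-0.14  0.15  0.06  2.14 -0.01  0.83 -1.51]
```

View pics/s3.png

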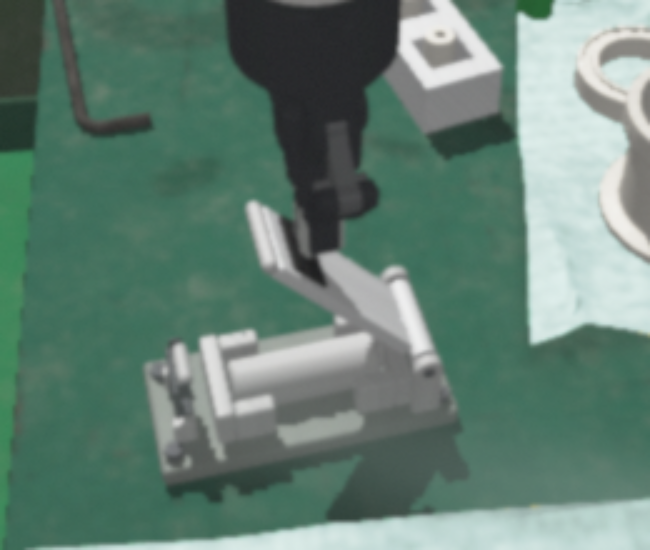

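Side view: the lid is halfway shut. The fingers bear on it at the hinge side of the black pad, about (320,245), and the pin lies in the cradle. I'll continue the arc.

Request:
step_arm(series=[[0, 0, 0, 0, 0.9, -1.0, 1], [0, 0, 0, 0, 1.0, -0.9, 1], [0, 0, 0, 0, 1.1, -0.8, 1], [0, 0, 0, 0, 1.1, -0.6, 1], [0, 0, 0, 0, 0.5, -0.4, 1]])

```text
t: 23.9
position: [0.4105, -0.0105, 0.0732]
tool_rot: [0.539, -0.528, 0.458, -0.47]
force: [2.6, 1.1, 2.6]
width: 0.002
```

```bash
python3 c.py
```

```text
t 23.9 clamp mm x -26.8 y -0.3 z 73.2 F [2.6 1.1 2.6] yaw -1.432 tilt 0.022 roll 0.002 [-0.13  0.17  0.06  2.26 -0.01  0.69 -1.5 ]
```

Request:
step_arm(series=[[0, 0, 0, 0, 0.5, -0.4, 1], [0, 0, 0, 0, 0.4, -0.3, 1], [0, 0, 0, 0, 0.3, -0.1, 1], [0, 0, 0, 0, 0, 0, 1]])

```text
t: 24.3
position: [0.4038, -0.0117, 0.0609]
tool_rot: [0.539, -0.528, 0.457, -0.47]
force: [1.4, -0.4, 1.4]
width: -0.002
```

```bash
python3 c.py
```

```text
t 24.3 clamp mm x -33.6 y -0.5 z 60.9 F [ 1.4 -0.4  1.4] yaw -1.431 tilt 0.025 roll 0.003 [-0.13  0.18  0.06  2.28 -0.02  0.65 -1.49]
```

Request:
step_arm(series=[[0, 0, 0, 0, 0.2, 0, 1], [0, 0, 0, 0, 0.2, 0, 1], [0, 0, 0, 0, 0.2, 0, 1]])

```text
t: 24.6
position: [0.4034, -0.0118, 0.0563]
tool_rot: [0.539, -0.528, 0.458, -0.47]
force: [-1.1, 0.6, 10.3]
width: -0.003
```

```bash
python3 c.py
```

```text
t 24.6 clamp mm x -34.0 y -0.5 z 56.3 F [-1.1  0.6 10.3] yaw -1.432 tilt 0.022 roll 0.002 [-0.13  0.19  0.06  2.29 -0.02  0.64 -1.49]
```

Request:
step_arm(series=[[0, 0, 0, 0, 0.3, 0, 1], [0, 0, 0, 0, 0.3, 0, 1]])

```text
t: 24.8
position: [0.4018, -0.012, 0.0502]
tool_rot: [0.538, -0.529, 0.459, -0.469]
force: [0.1, 0.0, 2.0]
width: -0.0
```

```bash
python3 c.py
```

```text
t 24.8 clamp mm x -35.6 y -0.6 z 50.2 F [0.1 0.  2. ] yaw -1.432 tilt 0.018 roll 0.002 [-0.13  0.2   0.06  2.29 -0.02  0.63 -1.49]
```

Request:
step_arm(series=[[0, 0, 0, 0, 0.2, 0, 1], [0, 0, 0, 0, 0.2, 0, 1]])

```text
t: 25.0
position: [0.4019, -0.012, 0.0485]
tool_rot: [0.537, -0.53, 0.46, -0.468]
force: [-9.2, 1.0, 40.3]
width: -0.006
```

```bash
python3 c.py
```

```text
t 25.0 clamp mm x -35.5 y -0.6 z 48.5 F [-9.2  1.  40.3] yaw -1.433 tilt 0.016 roll 0.001 [-0.13  0.21  0.06  2.29 -0.02  0.63 -1.49]
```

Request:
step_arm(series=[[0, 0, 0, 0, -0.5, 0, 1], [0, 0, 0, 0, -1, 0, 1], [0, 0, 0, 0, -2, 0, 1], [0, 0, 0, 0, -3, 0, 1], [0, 0, 0, 0, -3, 0, 1], [0, 0, 0, 0, -3, 0, 1], [0, 0, 0, 0, 0, 0, 1], [0, 0, 0, 0, 0, 0, 1], [0, 0, 0, 0, 0, 0, 1]])

```text
t: 25.9
position: [0.3911, -0.0135, 0.1748]
tool_rot: [-0.532, 0.535, -0.465, 0.464]
force: [-0.8, 0.5, 0.0]
width: -0.002
```

```bash
python3 c.py; python3 - <<'E'
from h import *
im,d,K,T=grab("side"); u,v=proj([.45,0.05,.04],K,T).astype(int)
cv2.imwrite("pics/s4.png",cv2.resize(im[v-150:v+90,u-140:u+140],None,fx=2.5,fy=2.5))
p=cloud(d,K,T); c,s=np.cos(.1396),np.sin(.1396); o=p[...,:2]-[.437,-.0065]; x=(o@[c,s])*1000; y=(o@[-s,c])*1000; z=p[...,2]*1000
for a in range(-70,60,10):
    q=(x>a)&(x<a+10)&(abs(y)<20)&(z>20)&(z<90); print(a,np.percentile(z[q],[50,90]).round(1) if q.sum()>3 else None,end=" ")
E
```

```text
t 25.9 clamp mm x -46.5 y -0.6 z 174.8 F [-0.8  0.5  0. ] yaw -1.433 tilt -0.005 roll 0.001 [-0.14 -0.01  0.06  2.18  0.    0.98 -1.51]
-70 [50.4 53.9] -60 [47.5 48.8] -50 [49.6 51.5] -40 [50.5 52.1] -30 [49.5 51.6] -20 [47.5 49. ] -10 [47.4 48.8] 0 [47.4 48.9] 10 [47.4 48.7] 20 [47.4 48.6] 30 [47.5 48.7] 40 [47.5 48.7] 50 [52.  53.9]
```

View pics/s4.png

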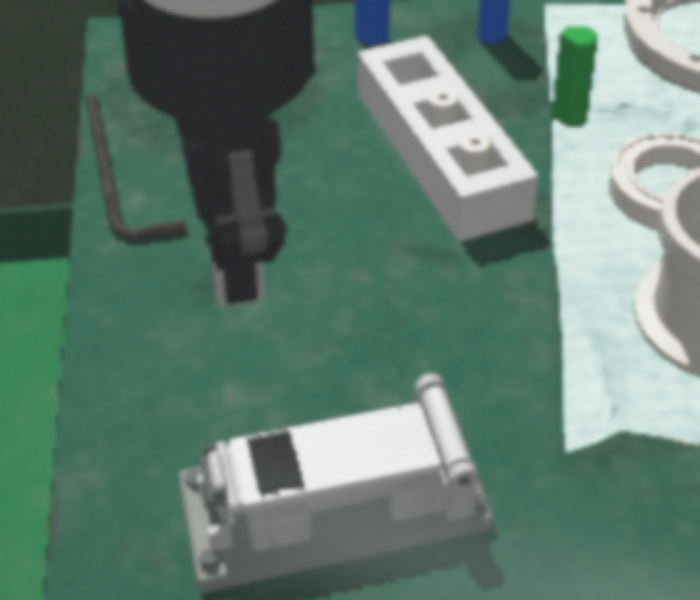

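The lid is level: its top sits at 47.5 mm all along its length, and the catch is over its edge at about (215,480). It has stayed shut for nearly a second with the gripper clear. Both dowels are still in the rack. Handing in.

```bash
python3 -c "
from h import *
print(job_done(), sense()['t'])"
```

```text
the job is handed in; nothing more can be done
the job is handed in; nothing more can be done
```

The job is done and handed in after about 26 s of the 72 s allowed. The steel pin is in the cradle, flat side down, and the lid is snapped shut over it.

**What I did:** I took the pin from the rack with a tilted grasp on its round sides. I laid it on the bench on its flat and let go, then took it again round its middle and set it in the cradle. I swung the lid over with the shut fingers and pressed on the pad until the catch snapped.

**Last checks:**
- **Pin on the bench:** its top was about 24–25 mm up, so it lay on its flat.
- **Pin in the cradle:** its top was at about 36 mm at both ends, so it is seated flat side down.
- **Lid:** it resisted with about 10 N, then gave as it snapped past the catch. With the gripper clear, its top was level at 47.5 mm from end to end and it stayed shut.
- **Rack:** both dowels are still in their pockets.

**What disagreed or went less than ideally:**
- **Flat direction:** the task says the flat starts facing +y within 45°, but the images and depth showed it facing about 16° from +x. I went by the measurement.
- **Approach angle:** a joint limit kept the rack grasp to about 28° of tilt. The pin was therefore let go on the bench leaning about 4°, and the raised end dropped a few millimetres.
- **Pressing force:** my last push, after the snap, met the stop at about 40 N at the fingertips, more than was needed. Wrist force stayed well under its 120 N limit in every reading.
- **Camera offsets:** the side and wrist cameras differed by 2–3 mm in y, which I corrected against where the closed gripper held the pin.

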